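# Pack the site tray: tilt a sample case out of its packed row and lay the oil bottles down

### The arm

A 6-joint arm with a two-finger parallel gripper is mounted at the origin on a cart in front of the work surface, level with it; the furniture and walls round the work are solid. World frame = base frame: x ahead of the robot, y to its left, z up, the work surface at z = 0. Lengths are in m, angles in degrees, forces in N, time in s.
With the tool pointing down it reaches from about 0.4 to 0.925 m from the base axis. Payload 12.5 kg.
Tool frame: the origin (TCP) lies between the finger pads; the fingertips stand 25 mm ahead of it and the grasp point (between the pads) lies 6 mm ahead of it; z points along the fingers, y is the line along which they close (so a half turn about z gives the same grasp; the last joint's range is limited). The gripper opens to 95 mm and grips with 3 to 60 N. Pads are 20 mm wide; open, the fingers measure 119 mm over their backs; the gripper's body (75 mm by 180 mm) begins 59 mm behind the grasp point.
Start: joints at [59.038, 28.126, 89.318, -0, 62.55, -6.05], TCP at [0.263, 0.567, 0.21] pointing down, gripper open.
Joint ranges: [-177.58, 177.58], [-47.91, 125.51], [2.72, 160], [-65.01, 245.01], [3.68, 167.84], [-153.87, 153.87]. Speed limits (degrees/s): [127.2, 127.2, 159.86, 180, 180, 180].

### API

Orientations are given as [roll, pitch, yaw] about the fixed x, y, z axes, in that order (R = Rz(yaw) Ry(pitch) Rx(roll)).
In Python, from station import observe, capture, get_calibration, close_job gives the robot as it stands.
- The arm moves only by the shell command python3 -m handwheel 'ROWS' [FORCE]. ROWS is JSON, a list that holds one entry, the list of rows, each a list of 5 numbers: the opening, from 0 (shut) to 1 (fully open), then the shift along the world's x, y, z normalised to -1 to 1, where 1 is 100 cm, then the turn about the world's z normalised to -1 to 1, where 1 is 180 degrees. In form: [[[claw, x, y, z, twist], ...]]. A call has 1 to 5 rows; each row is the pose to reach, as a shift and turn from the pose commanded when the call began, turning the shorter way round; what a row does not reach only later rows make up. A row lasts 1/12 s, in which the tool goes at most 41.7 mm and 7.16 degrees, less where a joint would pass 70% of its speed; a pose out of reach is approached as far as the arm can. A call with a number of a shift or a turn outside -1 to 1 is refused whole. A call with a gripper value outside its range is refused whole. The fingers move at their own pace and stop on an object; FORCE is the grip in N (left out, the last holds). Time passes only in rows, so rows that repeat a pose let the fingers close. It gives the time, the measured TCP pose, the force, the opening and the grip force at its end, in the units of the state.
- observe(): the state, without advancing time (a new reading comes with each control period).
- capture(name): name is "scene" or "top" or "wrist"; returns (picture, depth): 384x512x3 uint8, red, green, blue; 384x512 float32, m along the optical axis (not along the pixel's ray), 0 where there is no reading.
- get_calibration(name): a dict with "camera_matrix" (3x3 intrinsics, pixels), "origin" and "orientation" of the camera in the world. Camera axes: x right, y down, z forward; pixel columns grow to the right and rows downward; lengths in m; the calibration is good to about 2 mm. A picture is of the moment at which its call begins: read the wrist's pose just before it. get_calibration takes no time and is no camera call; for the wrist camera it gives the pose at the moment of the call.
- close_job(): hands the job in; it is judged then, once.
The state is a dict: "time_s": time; "q": joint angles; "dq": joint speeds; "joint_efforts": joint torques, N m; "ee_pos": TCP position; "tool_rot": TCP orientation; "ft_force": force on the tool from outside, world axes, zero at the start; "torque": the same for the moment, N m; "opening": finger opening in m; "finger_force": force on a finger pad.
Only numpy, scipy, OpenCV 4.12 (cv2) and the standard library are available. Lean on these libraries where they do the work, as an engineer would, in place of code of your own. Each camera call takes 0.05 s, during which the arm holds its last target. There are 200 camera calls.

### The job

Pack the wooden tray for a site visit. The sample case with the round finger hole is jammed between the others in the row: tip it towards the robot (its back top edge can be hooked from behind) until it leans on the steel bar in front of the rack, then draw it out and stand it upright in the tray's rectangular bay, leaving the other cases standing in their places. Also lay every oil bottle that is there on its side in a cradle of the tray, one to a cradle, its foot against the low board and its nozzle up the slope.

Things in the scene. Friction and masses are not known exactly. Their poses are not given: they have to be found in the camera images.
- case_wanted: the case to pack: grey box, flat round dark disc in a steel ring (28 mm) on its front edge and top. 96 mm deep (x), 38 thick (y), 140 high (z), 0.3 kg. Origin: centre of its underside; x starts as the rack's. In one of the two middle places, 1 mm from its neighbours. Tipped forward about its front lower edge it passes its balance at 34 degrees and comes to rest on the bar at about 42
- case_left: sample case like case_wanted in every size, but with a rectangular label frame on its front edge and top instead of the round hole; stays in the rack; leftmost place (+y). Origin: centre of its underside
- case_mid: sample case like case_wanted in every size, but with a rectangular label frame on its front edge and top instead of the round hole; stays in the rack; the other middle place. Origin: centre of its underside
- case_right: sample case like case_wanted in every size, but with a rectangular label frame on its front edge and top instead of the round hole; stays in the rack; rightmost place (-y). Origin: centre of its underside
- rack: fixed plywood rack, four cases along its y (pitch 39 mm), open at top, front and back. Origin: underside, below the row's middle; x away from the robot. Floor 8 mm; case fronts at x = -48, backs at x = 48, tops 148 mm high. Foot lips 5 mm (front) and 6 mm (back) high; side walls 110 mm. It ends at x = 60; behind it only things under 60 mm high
- rest_bar (a point): middle of the 10 mm thick steel bar along the rack's y in front of the row, 106 mm before the rack's origin, axis 65 mm above the bench; its end cheeks (rack y = +-83 mm) are 78 mm high. A tipped case leans on it, its upper part then standing out in front of the row, free to be gripped across its 38 mm
- tray: fixed plywood tray 140 (x) by 336 (y) by 8 mm. Origin: underside, 4 mm right of its middle; x away from the robot. Three cradles at y = -120, -48, 24 mm, a bay at y = 140. A cradle is two 10 mm rods, axes 34 mm apart, along x, rising 28 degrees away from the robot, 94 mm long, with a foot board square to them at the low end, and cheeks 54 mm apart beside its first 34 mm, up to 3 mm over its axis
- cradle0 (a point): where the centre of a bottle's underside (its origin) lies when it is home in the cradle at tray y = -120 mm, 57 mm above the bench; the bottle's axis then runs along the tray's x and rises 28 degrees. Axes as the tray's
- cradle1 (a point): the same for the cradle at tray y = -48 mm. Beyond the cheeks fingers pass freely on both sides of a laid bottle, above a cross board that stays below the rods
- cradle2 (a point): the same for the cradle at tray y = 24 mm
- bay (a point): centre of the bay floor, 8 mm above the bench: a rectangle of 112 mm (tray x) by 50 mm (tray y) within a fence 11 mm high above the floor, for one case standing with its 96 mm along the tray's x, either way round. Axes as the tray's
- bottle0: white oil bottle with a pointed red nozzle: round body 47 mm across and 90 mm high, neck 20 mm across to 102 mm, nozzle 12 mm across to 134 mm, 0.12 kg, weighted at the foot (hold it firmly, or it turns in the grip). Origin: centre of its underside, z along it to the nozzle. Stands upright on the bench at the start; may be absent
- bottle1: white oil bottle with a pointed red nozzle: round body 47 mm across and 90 mm high, neck 20 mm across to 102 mm, nozzle 12 mm across to 134 mm, 0.12 kg, weighted at the foot (hold it firmly, or it turns in the grip). Origin: centre of its underside, z along it to the nozzle. Stands upright on the bench at the start; may be absent
- bottle2: white oil bottle with a pointed red nozzle: round body 47 mm across and 90 mm high, neck 20 mm across to 102 mm, nozzle 12 mm across to 134 mm, 0.12 kg, weighted at the foot (hold it firmly, or it turns in the grip). Origin: centre of its underside, z along it to the nozzle. Stands upright on the bench at the start; may be absent

How it is judged:
By the outcome, as a careful person would: the job done as asked, in the order asked, and still so for the second after the job is handed in, with the robot touching nothing.
Of bottle0, bottle1, bottle2 only 2 to 3 are there at a start; the rules pass over those that are not, and their reading is None.
At some moment in a run one of bottle0, bottle1, bottle2 may be knocked a few centimetres aside while the robot is not near it.
It also fails if it takes over 210 s, if anything falls off the work surface, if the arm or the gripper's body presses on something with over 40 N, if the wrist force passes 120 N, or if a joint passes its speed limit or range.

## Working session

There is one attempt and no reset: what is moved stays moved. The work goes in short steps, Python scripts to look and compute and a shell command to move; the robot and the scene stay as the last step left them, time stands still between calls to the robot, and variables do not carry over. Pictures are saved under pics/ and viewed, at most 17 in all, crops included, and the job is handed in when it is done.

```bash
ls; mkdir -p pics; cat > h.py <<'E'
import numpy as np, cv2
from station import observe, capture, get_calibration, close_job
from scipy.spatial.transform import Rotation as R
def shot(cam,fn):
    c=get_calibration(cam); im,d=capture(cam); cv2.imwrite(fn,im[:,:,::-1]); np.savez(fn[:-4]+'.npz',im=im,d=d,K=c['camera_matrix'],o=c['origin'],r=np.array(c['orientation'])); return im,d,c
def Rm(o):
    o=np.array(o,float); return o if o.shape==(3,3) else R.from_euler('xyz',o,degrees=True).as_matrix()
def cloud(d,K,o,r):
    K=np.array(K);v,u=np.mgrid[:d.shape[0],:d.shape[1]]
    P=np.stack([(u-K[0,2])/K[0,0]*d,(v-K[1,2])/K[1,1]*d,d],-1)
    P=P@Rm(r).T+np.array(o); P[d==0]=np.nan; return P
def ray(u,v,z,K,o,r):
    K=np.array(K);w=Rm(r)@np.array([(u-K[0,2])/K[0,0],(v-K[1,2])/K[1,1],1]); o=np.array(o); return o+w*(z-o[2])/w[2]
def load(fn):
    f=np.load(fn); return f['im'],f['d'],(f['K'],f['o'],f['r'])
E
python3 - <<'E'
from h import *
for c in('scene','top'):
    im,d,k=shot(c,f'pics/{c}0.png'); print(c,k)
print(observe())
a=cv2.imread('pics/top0.png');b=cv2.imread('pics/scene0.png')
cv2.imwrite('pics/a.png',a)
E
```

```text
pics
scene {'camera_matrix': array([[372.06882325,   0.        , 254.4083664 ],
       [  0.        , 372.06882325, 195.88746013],
       [  0.        ,   0.        ,   1.        ]]), 'origin': array([-0.06364053, -0.24752201,  0.58439531]), 'orientation': array([-126.80327307,    1.06278234,  -55.90398736])}
top {'camera_matrix': array([[393.4942517 ,   0.        , 263.85915354],
       [  0.        , 393.4942517 , 188.0853127 ],
       [  0.        ,   0.        ,   1.        ]]), 'origin': array([ 0.00365029, -0.05053493,  0.74593111]), 'orientation': array([-1.41628081e+02, -3.77778163e-02, -6.74362476e+01])}
{'time_s': 0.1, 'q': array([ 5.90392012e+01,  2.81601839e+01,  8.93471175e+01,  1.16409885e-04,
        6.25504369e+01, -6.05056390e+00]), 'dq': array([ 0.03060044, -0.06117294, -0.12004752,  0.0056011 , -0.08766645,
       -0.06570976]), 'joint_efforts': array([ 1.55951377e-03, -6.13635278e+01, -2.58600819e+01,  6.93243253e-02,
        4.71354579e-02, -5.53045379e-05]), 'ee_pos': array([0.26311053, 0.56666744, 0.20972281]), 'tool_rot': array([-1.79942594e+02, -6.18863816e-03,  1.55089708e+02]), 'ft_force': array([-0.31437439,  0.86364836,  0.81047496]), 'torque': array([-0.00710107,  0.01484027,  0.00095881]), 'finger_force': 0.0, 'opening': 0.09480405951204116}
```

View pics/scene0.png

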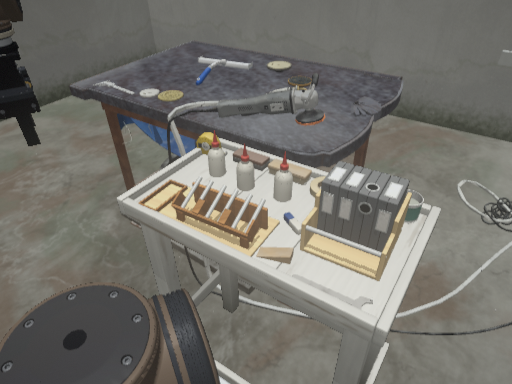

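View pics/top0.png

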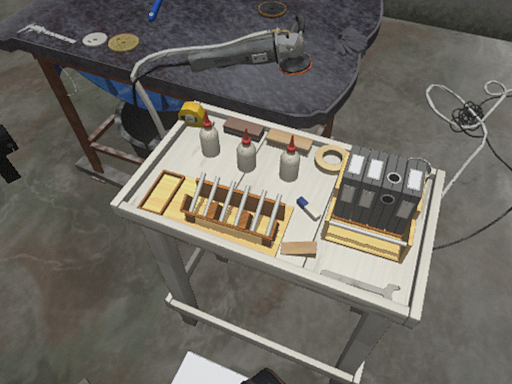

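```bash
cat > m.py <<'E'
from h import *
X0,X1,Y0,Y1=0.25,0.95,-0.45,0.45
Hm=np.full((700,900),-1.);C=np.zeros((700,900,3),np.uint8)
for c in('top','scene'):
    im,d,k=load(f'pics/{c}0.npz');P=cloud(d,*k).reshape(-1,3);cl=im.reshape(-1,3)
    hsv=cv2.cvtColor(im,cv2.COLOR_RGB2HSV).reshape(-1,3)
    ok=np.isfinite(P[:,0])&(P[:,0]>X0)&(P[:,0]<X1)&(P[:,1]>Y0)&(P[:,1]<Y1)&(P[:,2]>-.03)&(P[:,2]<.25)
    P=P[ok];cl=cl[ok];hs=hsv[ok]
    print(c,'surface z',np.median(P[np.abs(P[:,2])<.01,2]))
    red=((hs[:,0]<6)|(hs[:,0]>174))&(hs[:,1]>150)&(hs[:,2]>60)&(P[:,2]>.08)
    Q=P[red];lab=[]
    while len(Q)>3:
        s=np.linalg.norm(Q[:,:2]-Q[0,:2],axis=1)<.04; 
        if s.sum()>3: print(' red',s.sum(),Q[s].mean(0).round(4),Q[s][:,2].max())
        Q=Q[~s]
    T=P[(P[:,2]>.143)&(P[:,2]<.153)&(hs[:,1]<80)]
    T=T[(T[:,1]<0.0)]
    r=cv2.minAreaRect((T[:,:2]*1000).astype(np.float32)); print(' cases top',len(T),np.median(T[:,2]),r,cv2.boxPoints(r).round(0).tolist())
    W=P[(P[:,2]>.005)&(P[:,2]<.011)&(hs[:,1]>80)&(hs[:,0]>12)&(hs[:,0]<30)]
    for nm,w in(('wood',W),):
        img=np.zeros((700,900),np.uint8); img[((X1-w[:,0])*1000).astype(int),((Y1-w[:,1])*1000).astype(int)]=255
        img=cv2.morphologyEx(img,cv2.MORPH_CLOSE,np.ones((9,9)))
        for ct in cv2.findContours(img,0,2)[0]:
            if cv2.contourArea(ct)>2000:
                (a,b),s,an=cv2.minAreaRect(ct); print(' wood x,y',X1-b/1000,Y1-a/1000,s,an)
    for p,q in zip(P,cl):
        i=int((X1-p[0])*1000);j=int((Y1-p[1])*1000)
        if p[2]>Hm[i,j]: Hm[i,j]=p[2];C[i,j]=q
C=cv2.dilate(C,np.ones((3,3)))
C=C[:,:,::-1].copy()
for g in range(0,900,100): cv2.line(C,(g+50,0),(g+50,699),(0,90,0),1);cv2.putText(C,f'y{.4-g/1000:.1f}',(g+50,12),0,.4,(0,255,0))
for g in range(0,700,100): cv2.line(C,(0,g+50),(899,g+50),(0,90,0),1);cv2.putText(C,f'x{.9-g/1000:.1f}',(0,g+50),0,.4,(0,255,0))
cv2.imwrite('pics/ortho.png',C[100:,:][:600,50:850])
E
python3 m.py
```

```text
top surface z 0.0007507395766581104
 red 57 [0.6081 0.3492 0.1052] 0.1330872286357926
 red 38 [0.5919 0.2386 0.1035] 0.12914452630391338
 red 52 [0.6097 0.134  0.1059] 0.13273386017544042
 cases top 2741 0.14801869050565397 ((578.7474365234375, -75.96756744384766), (97.8261947631836, 154.5480194091797), 2.823082208633423) [[526.0, -1.0], [534.0, -156.0], [631.0, -151.0], [624.0, 4.0]]
 wood x,y 0.4872398986816406 -0.0783868408203125 (41.69073486328125, 168.1067352294922) 88.07481384277344
 wood x,y 0.4437184143066406 0.2512590789794922 (135.25765991210938, 331.5040283203125) 87.61405944824219
scene surface z 0.00199718676298577
 cases top 2155 0.1494765388964226 ((582.0415649414062, -76.19351959228516), (98.60990905761719, 153.8421173095703), 2.473435640335083) [[529.0, -1.0], [536.0, -155.0], [635.0, -151.0], [628.0, 3.0]]
 wood x,y 0.40683740234375 0.2202501220703125 (26.498079299926758, 164.31610107421875) 88.28164672851562
```

View pics/ortho.png

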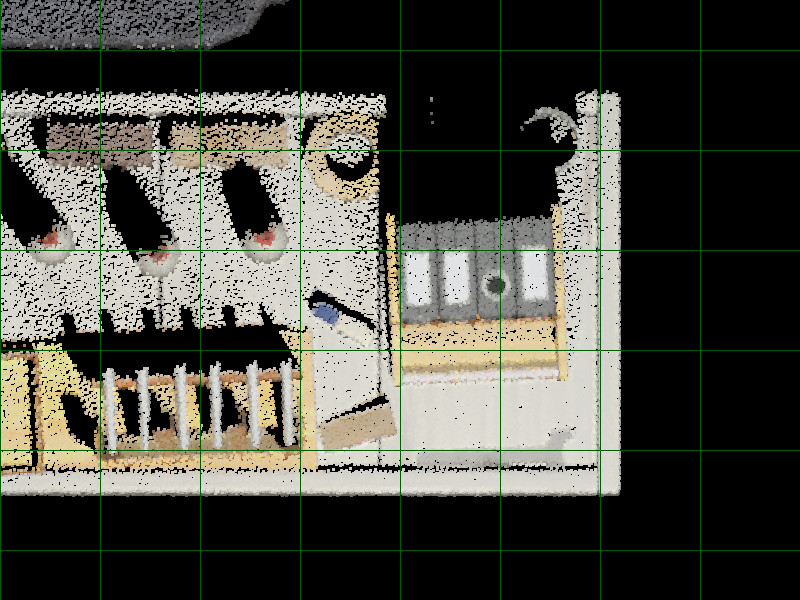

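The wanted case is third from the left (hole at ortho pixel 496,286). All three bottles are there, behind the tray, at ortho pixels (50,243), (157,257) and (264,243). I'll go over the rack with the claw closing.

```bash
python3 -m handwheel '[[[1,0.06,-0.09,0.1,0.05],[1,0.06,-0.09,0.1,0.08],[1,0.06,-0.09,0.1,0.1],[1,0.06,-0.09,0.1,0.1537],[1,0.06,-0.09,0.1,0.1537]]]' 20
python3 -m handwheel '[[[0.5,0.1,-0.17,0,0],[0,0.1,-0.17,0,0],[0,0.1,-0.17,0,0],[0,0.1,-0.17,0,0],[0,0.1,-0.17,0,0]]]'
python3 -m handwheel '[[[0,0.1,-0.17,0,0],[0,0.1,-0.17,0,0],[0,0.1,-0.17,0,0],[0,0.1,-0.17,0,0],[0,0.1,-0.17,0,0]]]'
python3 -m handwheel '[[[0,0.04,-0.18,0,0],[0,0.04,-0.18,0,0],[0,0.04,-0.18,0,0],[0,0.04,-0.18,0,0],[0,0.04,-0.18,0,0]]]'
python3 - <<'E'
from h import *
im,d,c=shot('wrist','pics/w1.png');print(c['origin'],c['orientation']);o=observe();print(o['ee_pos'],o['tool_rot'],o['q'],o['opening'])
E
```

```text
time_s: 0.52
ee_pos: [0.3254, 0.4753, 0.314]
tool_rot: [179.8, 0.2, -177.0]
ft_force: [0.4, 0.3, -0.2]
opening: 0.0949
finger_force: 0.0
time_s: 0.93
ee_pos: [0.4241, 0.3043, 0.3101]
tool_rot: [-180.0, -0.0, -177.3]
ft_force: [0.3, 0.5, 0.3]
opening: 0.0674
finger_force: 0.0
time_s: 1.35
ee_pos: [0.5243, 0.1341, 0.3101]
tool_rot: [-180.0, -0.0, -177.3]
ft_force: [-0.3, 0.9, 0.4]
opening: 0.0337
finger_force: 0.0
time_s: 1.77
ee_pos: [0.5637, -0.0473, 0.3098]
tool_rot: [-180.0, -0.0, -177.4]
ft_force: [0.7, 0.1, -0.1]
opening: 0.0023
finger_force: 0.0
[ 0.48149012 -0.05108986  0.48434236] [ 1.63060726e+02 -2.29804235e-02  9.26245833e+01]
[ 0.56402034 -0.04831738  0.30953597] [-1.79953279e+02 -4.83152660e-02 -1.77456832e+02] [-1.15534540e+01  1.83569347e+01  8.96189708e+01 -5.99986060e-02
  7.20595848e+01 -1.04078142e+02] 0.0009379068043891733
```

View pics/w1.png

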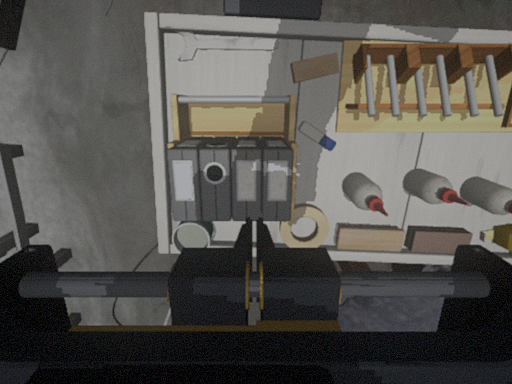

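Wrist picture: the rack's row spans (168-295, 140-220), with the hole ring at (215,173). The tray's rods are at upper right. Next I measure the row and the cradles from this depth.

```bash
cat > m2.py <<'E'
from h import *
im,d,k=load('pics/w1.npz');P=cloud(d,*k);hs=cv2.cvtColor(im,cv2.COLOR_RGB2HSV)
T=(P[...,2]>.143)&(P[...,2]<.153)&(P[...,1]<.02); T[235:]=0;T[:,:165]=0
q=(P[T][:,:2]*1000).astype(np.float32); r=cv2.minAreaRect(q);print('row',r,np.median(P[T][:,2]))
print('corners px->plane .148', [ray(u,v,.148,*k)[:2].round(4) for u,v in((168,219),(293,219),(215,173))])
# rods: pixels grey, z .03-.10 in tray zone
Z=P[...,2]
M=(P[...,1]>.06)&(P[...,1]<.32)&(P[...,0]>.36)&(P[...,0]<.52)
for xx in(.41,.425,.44,.455,.47):
    s=M&(abs(P[...,0]-xx)<.004)&(hs[...,1]<70)&(Z>.03)
    y=P[s][:,1];z=Z[s];o=np.argsort(y);y=y[o];z=z[o]
    g=np.split(np.arange(len(y)),np.where(np.diff(y)>.008)[0]+1)
    print(xx,[(round(float(y[i].mean()),4),round(float(np.median(z[i])),4),len(i)) for i in g if len(i)>2])
W=M&(hs[...,1]>80)
for yy in(.129,.201):
  for x0 in np.arange(.37,.53,.006):
    s=M&(abs(P[...,1]-yy)<.006)&(abs(P[...,0]-x0)<.003)
    if s.sum(): print(round(yy,3),x0.round(3),np.percentile(Z[s],[10,50,95]).round(3),end=' | ')
  print()
E
python3 m2.py
```

```text
row ((581.197021484375, -76.60673522949219), (95.04801940917969, 155.46017456054688), 2.535222291946411) 0.14800416185281964
corners px->plane .148 [array([ 0.6298, -0.1562]), array([0.6224, 0.0065]), array([ 0.5654, -0.0954])]
0.41 [(0.1123, 0.0429, 23), (0.1438, 0.0428, 49), (0.2154, 0.0447, 51), (0.2875, 0.0461, 59)]
0.425 [(0.0946, 0.0458, 3), (0.1104, 0.0517, 26), (0.1444, 0.0514, 51), (0.1822, 0.0535, 26), (0.2162, 0.0525, 55), (0.2533, 0.0551, 30), (0.2881, 0.054, 55)]
0.44 [(0.1096, 0.059, 41), (0.1455, 0.0593, 43), (0.1814, 0.0603, 49), (0.2154, 0.061, 48), (0.2531, 0.062, 51), (0.2871, 0.0626, 50)]
0.455 [(0.1105, 0.0664, 40), (0.1445, 0.0675, 35), (0.1823, 0.0684, 45), (0.2159, 0.0691, 48), (0.2538, 0.07, 51), (0.2875, 0.0703, 56)]
0.47 [(0.1117, 0.0742, 44), (0.1453, 0.0756, 45), (0.1833, 0.0764, 47), (0.2176, 0.077, 53), (0.2553, 0.0778, 55), (0.2884, 0.0785, 55)]
0.129 0.37 [0.017 0.018 0.019] | 0.129 0.376 [0.011 0.017 0.019] | 0.129 0.382 [0.006 0.008 0.01 ] | 0.129 0.394 [0.054 0.055 0.057] | 0.129 0.4 [0.044 0.049 0.055] | 0.129 0.406 [0.033 0.038 0.043] | 0.129 0.4
[... 748 characters left out ...]
4 [0.049 0.053 0.056] | 0.201 0.4 [0.038 0.043 0.048] | 0.201 0.406 [0.027 0.031 0.036] | 0.201 0.412 [0.025 0.026 0.026] | 0.201 0.424 [0.008 0.008 0.008] | 0.201 0.43 [0.008 0.008 0.009] | 0.201 0.436 [0.007 0.008 0.01 ] | 0.201 0.442 [0.007 0.008 0.009] | 0.201 0.448 [0.007 0.008 0.009] | 0.201 0.454 [0.007 0.007 0.009] | 0.201 0.46 [0.007 0.008 0.009] | 0.201 0.466 [0.007 0.009 0.068] | 0.201 0.472 [0.067 0.067 0.069] | 0.201 0.478 [0.007 0.008 0.068] | 0.201 0.484 [0.007 0.008 0.009] | 0.201 0.49 [0.007 0.008 0.01 ] | 0.201 0.496 [0.007 0.008 0.009] | 0.201 0.502 [0.007 0.008 0.009] | 0.201 0.508 [0.007 0.008 0.009] | 0.201 0.514 [0.    0.008 0.009] | 0.201 0.52 [-0.002  0.     0.002] |
```

```bash
python3 -m handwheel '[[[0,0.088,-0.046,0,0],[0,0.088,-0.046,0,0],[0,0.088,-0.046,0,0],[0,0.088,-0.046,0,0],[0,0.088,-0.046,0,0]]]' | head -3
python3 -m handwheel '[[[0,0,0,0,0],[0,0,0,0,0],[0,0,0,0,0]]]'
```

```text
time_s: 2.23
ee_pos: [0.6512, -0.089, 0.3091]
tool_rot: [180.0, -0.1, -177.3]
time_s: 2.48
ee_pos: [0.6507, -0.0884, 0.3109]
tool_rot: [-180.0, 0.0, -177.2]
ft_force: [-0.2, -0.3, 0.7]
opening: 0.0005
finger_force: 0.0
```

```bash
python3 -m handwheel '[[[0,0,-0.0035,-0.03,0],[0,0,-0.0035,-0.07,0],[0,0,-0.0035,-0.11,0],[0,0,-0.0035,-0.14,0],[0,0,-0.0035,-0.148,0]]]' | head -3
python3 -m handwheel '[[[0,-0.005,0,0,0],[0,-0.010,0,0,0],[0,-0.014,-0.001,0.001,0],[0,-0.018,-0.001,0.003,0],[0,-0.022,-0.001,0.006,0]]]'
python3 -m handwheel '[[[0,-0.005,0,0.003,0],[0,-0.010,0,0.006,0],[0,-0.015,-0.001,0.009,0],[0,-0.019,-0.001,0.011,0],[0,-0.023,-0.001,0.013,0]]]'
python3 - <<'E'
from h import *
im,d,c=shot('scene','pics/s1.png')
cv2.imwrite('pics/s1c.png',cv2.resize(im[130:300,260:440,::-1],None,fx=3,fy=3))
E
```

```text
time_s: 2.9
ee_pos: [0.649, -0.0918, 0.1579]
tool_rot: [179.9, -0.4, -177.2]
time_s: 3.32
ee_pos: [0.6292, -0.0938, 0.1701]
tool_rot: [-180.0, 0.1, -177.3]
ft_force: [0.2, -0.2, 0.4]
opening: 0.0007
finger_force: 0.0
time_s: 3.73
ee_pos: [0.6058, -0.0947, 0.1817]
tool_rot: [180.0, 0.0, -177.3]
ft_force: [-0.1, 0.2, 0.2]
opening: 0.0006
finger_force: 0.0
```

View pics/s1c.png

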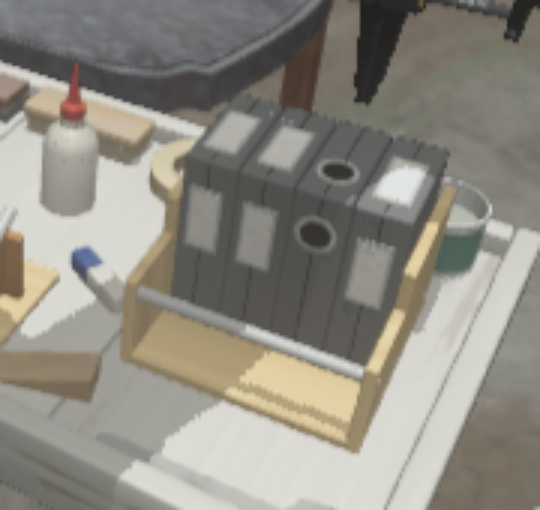

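```bash
python3 - <<'E'
from h import *
im,d,k=load('pics/s1.npz');P=cloud(d,*k)
K,o,r=k
for p in([.606,-.095,.157],[.606,-.095,.3],[.63,-.095,.148]):
    c=Rm(r).T@(np.array(p)-o); print((K@c/c[2])[:2])
print(P[164,382],P[150,380], P[150,390],P[163,381]); o=observe();print(o['time_s'],o['ee_pos'])
E
```

```text
[379.27511443 174.03743693]
[393.550992   108.65073445]
[382.35770498 172.30744581]
[ 0.59575207 -0.09834659  0.18775525] [ 0.59458264 -0.08918103  0.2173228 ] [ 2.40315345  0.27675021 -0.77015342] [ 0.59900906 -0.09528564  0.18736401]
3.7833 [ 0.6054297  -0.09466459  0.18194325]
```

```bash
python3 - <<'E'
from h import *
im,d,k=load('pics/s1.npz');P=cloud(d,*k)
for v in range(150,180,2):
    print(v,[ (u,im[v,u].tolist(),P[v,u].round(3).tolist()) for u in(376,380,384)])
im,d,k=load('pics/w1.npz');P=cloud(d,*k)
print('wrist')
for v in range(216,250,4): print(v,P[v,253].round(3),P[v,262].round(3))
E
```

```text
150 [(376, [122, 113, 102], [2.368, 0.365, -0.78]), (380, [39, 37, 37], [0.595, -0.089, 0.217]), (384, [41, 41, 39], [0.598, -0.096, 0.218])]
152 [(376, [123, 115, 104], [2.337, 0.355, -0.778]), (380, [39, 38, 36], [0.596, -0.09, 0.212]), (384, [39, 37, 36], [0.596, -0.097, 0.215])]
154 [(376, [122, 114, 103], [2.312, 0.346, -0.78]), (380, [40, 40, 38], [0.595, -0.091, 0.208]), (384, [39, 38, 36], [0.594, -0.098, 0.212])]
156 [(376, [121, 113, 101], [2.278, 0.334, -0.775]), (380, [39, 39, 37], [0.596, -0.091, 0.204]), (384, [38, 38, 35], [0.595, -0.099, 0.207])]
158 [(376, [120, 112, 100], [2.248, 0.324, -0.773]), (380, [41, 40, 38], [0.597, -0.092, 0.199]), (384, [40, 39, 38], [0.595, -0.1, 0.203])]
160 [(376, [118, 112, 101], [2.228, 0.316, -0.777]), (380, [42, 42, 41], [0.596, -0.093, 0.195]), (384, [41, 40, 38], [0.597, -0.1, 0.197])]
162 [(376, [114, 114, 100], [2.217, 0.311, -0.786]), (380, [44, 43, 43], [0.598, -0.093, 0.189]), (384, [100, 100, 90], [2.23, 0.261, -0.776])]
164 [(376, [116, 117, 104], [2.174, 0.298, -0.774]), (380, [95, 96, 87], [2.195, 0.277, -0.779]), (384, [
[... 796 characters left out ...]
8, -0.089, 0.149]), (380, [91, 92, 91], [0.61, -0.096, 0.15]), (384, [97, 98, 96], [0.615, -0.103, 0.15])]
178 [(376, [96, 97, 95], [0.599, -0.092, 0.15]), (380, [97, 98, 96], [0.605, -0.098, 0.149]), (384, [96, 97, 95], [0.608, -0.105, 0.15])]
wrist
216 [ 0.621 -0.046  0.148] [ 0.62  -0.034  0.147]
220 [ 0.626 -0.046  0.148] [ 0.552 -0.043  0.319]
224 [ 0.698 -0.043 -0.   ] [ 0.552 -0.043  0.326]
228 [ 0.706 -0.042 -0.001] [ 0.553 -0.043  0.33 ]
232 [ 0.715 -0.042 -0.   ] [ 0.552 -0.043  0.338]
236 [ 0.723 -0.042 -0.001] [ 0.552 -0.043  0.343]
240 [ 0.731 -0.041  0.   ] [ 0.552 -0.043  0.348]
244 [ 0.737 -0.041  0.005] [ 0.552 -0.044  0.352]
248 [ 0.739 -0.041  0.018] [ 0.529 -0.046  0.399]
```

```bash
python3 - <<'E'
from h import *
for f in('scene0','s1'):
    im,d,k=load(f'pics/{f}.npz');P=cloud(d,*k)
    m=(P[...,2]>.155)&(P[...,2]<.5)&(im.max(-1)<70)&(d<1.2)
    if f=='scene0': m&=(P[...,1]>.3)
    Q=P[m];print(f,len(Q),np.percentile(Q[:,2],[0,.5,2,10]))
    for a in np.arange(.15,.35,.02):
        s=(Q[:,2]>a)&(Q[:,2]<a+.02); 
        if s.sum(): print(round(a,2),s.sum(),Q[s].min(0).round(3),Q[s].max(0).round(3))
E
```

```text
scene0 3089 [0.21445402 0.21773656 0.22548863 0.26481848]
0.21 86 [0.231 0.512 0.214] [0.295 0.61  0.23 ]
0.23 130 [0.23  0.509 0.23 ] [0.295 0.61  0.25 ]
0.25 124 [0.229 0.508 0.25 ] [0.253 0.52  0.27 ]
0.27 98 [0.225 0.502 0.27 ] [0.254 0.519 0.289]
0.29 382 [0.198 0.476 0.292] [0.318 0.601 0.31 ]
0.31 407 [0.203 0.471 0.31 ] [0.327 0.623 0.33 ]
0.33 574 [0.207 0.47  0.33 ] [0.324 0.636 0.35 ]
s1 43569 [0.15769396 0.21191203 0.23829019 0.27279141]
0.15 11 [0.981 0.239 0.158] [0.997 0.253 0.169]
0.17 22 [ 0.11  -0.099  0.172] [1.022 0.258 0.19 ]
0.19 156 [ 0.098 -0.102  0.19 ] [0.616 0.12  0.21 ]
0.21 415 [ 0.048 -0.105  0.21 ] [0.616 0.121 0.23 ]
0.23 834 [-0.015 -0.107  0.23 ] [0.618 0.133 0.25 ]
0.25 2596 [-0.013 -0.177  0.25 ] [0.637 0.149 0.27 ]
0.27 4985 [-0.058 -0.183  0.27 ] [0.632 0.147 0.29 ]
0.29 3093 [ 0.013 -0.185  0.29 ] [0.641 0.145 0.31 ]
0.31 2429 [ 0.024 -0.145  0.31 ] [0.634 0.141 0.33 ]
0.33 2639 [ 0.036 -0.145  0.33 ] [0.629 0.138 0.35 ]
```

The fingers are about 30 mm shorter than stated: the tips stand 5 mm behind the TCP (tip z = TCP z + 5 mm). The hook passed over the case without touching it, so I'll go back and repeat it lower.

```bash
python3 -m handwheel '[[[0,0.04,0.002,0,0],[0,0.047,0.002,0,0],[0,0.047,0.002,-0.02,0],[0,0.047,0.002,-0.05,0],[0,0.047,0.002,-0.05,0]]]' | head -3
python3 -m handwheel '[[[0,-0.005,0,0,0],[0,-0.010,0,0,0],[0,-0.014,-0.001,0.001,0],[0,-0.018,-0.001,0.003,0],[0,-0.022,-0.001,0.006,0]]]'
python3 -m handwheel '[[[0,-0.005,0,0.003,0],[0,-0.010,0,0.006,0],[0,-0.015,-0.001,0.009,0],[0,-0.019,-0.001,0.011,0],[0,-0.023,-0.001,0.013,0]]]'
python3 - <<'E'
from h import *
im,d,c=shot('scene','pics/s2.png')
cv2.imwrite('pics/s2c.png',cv2.resize(im[110:280,260:440,::-1],None,fx=3,fy=3))
E
```

```text
time_s: 4.2
ee_pos: [0.6513, -0.0921, 0.1263]
tool_rot: [179.9, -0.4, -177.2]
time_s: 4.62
ee_pos: [0.6316, -0.0938, 0.139]
tool_rot: [-180.0, 0.2, -177.3]
ft_force: [2.8, -0.4, 1.3]
opening: 0.0007
finger_force: 1.2
time_s: 5.03
ee_pos: [0.6078, -0.0947, 0.1506]
tool_rot: [180.0, 0.0, -177.3]
ft_force: [1.9, 0.6, 2.7]
opening: 0.0002
finger_force: 1.1
```

View pics/s2c.png

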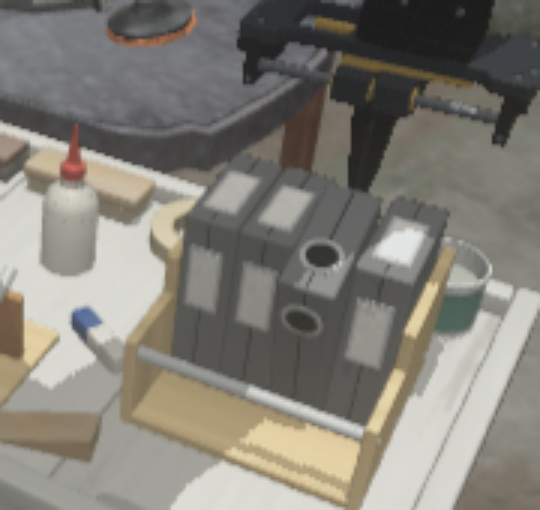

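The case is tipping alone, about 13° so far, with the hook at crop pixel (360,185). I'll continue past balance.

```bash
python3 -m handwheel '[[[0,-0.005,0,0.002,0],[0,-0.010,-0.001,0.004,0],[0,-0.015,-0.001,0.006,0],[0,-0.020,-0.001,0.007,0],[0,-0.025,-0.001,0.008,0]]]'
python3 -m handwheel '[[[0,-0.004,0,0.001,0],[0,-0.008,0,0.002,0],[0,-0.012,-0.001,0.003,0],[0,-0.016,-0.001,0.004,0],[0,-0.020,-0.001,0.004,0]]]'
python3 -m handwheel '[[[0,-0.004,0,0,0],[0,-0.008,0,0,0],[0,-0.012,-0.001,0,0],[0,-0.015,-0.001,0,0],[0,-0.018,-0.001,0,0]]]'
python3 - <<'E'
from h import *
im,d,c=shot('scene','pics/s3.png')
cv2.imwrite('pics/s3c.png',cv2.resize(im[110:280,260:440,::-1],None,fx=3,fy=3))
E
```

```text
time_s: 5.5
ee_pos: [0.5826, -0.0956, 0.1583]
tool_rot: [180.0, -0.0, -177.3]
ft_force: [1.4, -0.3, 1.5]
opening: 0.0006
finger_force: 0.8
time_s: 5.92
ee_pos: [0.5628, -0.0967, 0.1623]
tool_rot: [180.0, -0.0, -177.2]
ft_force: [0.4, -0.1, 0.2]
opening: 0.0005
finger_force: 0.4
time_s: 6.33
ee_pos: [0.5449, -0.0977, 0.1622]
tool_rot: [180.0, -0.0, -177.3]
ft_force: [0.4, -0.4, 0.4]
opening: 0.0004
finger_force: 0.0
```

View pics/s3c.png

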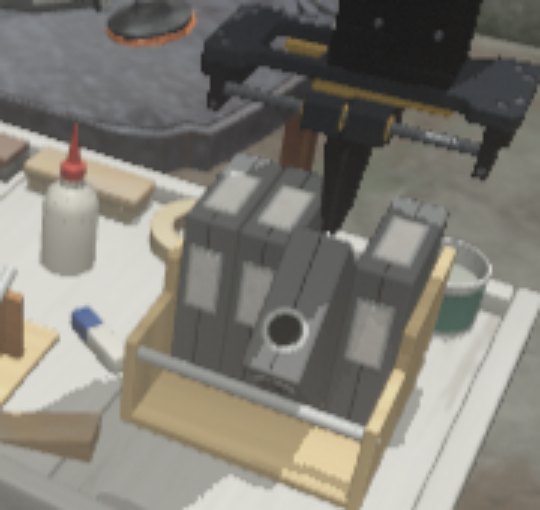

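The case now leans on the bar, with its upper end at crop pixel (285,340), and the others are still standing. I'll lift off, move over its upper part and open the claw.

```bash
python3 -m handwheel '[[[0,0,0,0.04,0],[0,0,0,0.08,0],[0,0,0,0.12,0],[0.3,-0.03,-0.001,0.13,0],[0.7,-0.058,-0.002,0.13,0]]]' | head -3
python3 -m handwheel '[[[0.7,0,0,0,0],[0.7,0,0,0,0],[0.7,0,0,0,0],[0.7,0,0,0,0],[0.7,0,0,0,0]]]'
python3 - <<'E'
from h import *
im,d,c=shot('wrist','pics/w2.png');k=(c['camera_matrix'],c['origin'],c['orientation']);P=cloud(d,*k)
Z=P[...,2]
m=(P[...,0]<.525)&(P[...,0]>.43)&(Z>.085)&(Z<.185)&(P[...,1]<-.02)&(P[...,1]>-.16)
Q=P[m];print(len(Q))
for a in np.arange(.43,.525,.01):
    s=Q[(Q[:,0]>a)&(Q[:,0]<a+.01)]
    if len(s)>5: print(a.round(3),len(s),np.percentile(s[:,1],[1,50,99]).round(4),np.percentile(s[:,2],[5,50,95]).round(3))
print(observe()['ee_pos'])
E
```

```text
time_s: 6.8
ee_pos: [0.4878, -0.0998, 0.2951]
tool_rot: [-179.9, 0.3, -177.2]
time_s: 7.22
ee_pos: [0.4878, -0.0996, 0.2918]
tool_rot: [180.0, -0.0, -177.2]
ft_force: [0.7, 0.5, 0.1]
opening: 0.0419
finger_force: 0.0
2411
0.44 201 [-0.12   -0.1011 -0.0836] [0.11  0.114 0.117]
0.45 282 [-0.1195 -0.101  -0.0835] [0.117 0.123 0.128]
0.46 295 [-0.1197 -0.1014 -0.082 ] [0.128 0.133 0.137]
0.47 311 [-0.1192 -0.1    -0.0819] [0.136 0.141 0.146]
0.48 331 [-0.1183 -0.1004 -0.0818] [0.146 0.15  0.155]
0.49 350 [-0.1183 -0.1    -0.0817] [0.155 0.16  0.165]
0.5 371 [-0.1179 -0.0986 -0.0803] [0.165 0.169 0.174]
0.51 187 [-0.1172 -0.1002 -0.0807] [0.166 0.172 0.175]
0.52 83 [-0.1162 -0.0999 -0.0802] [0.16  0.163 0.166]
[ 0.48775599 -0.09962581  0.29175523]
```

```bash
python3 -m handwheel '[[[0.7,-0.001,-0.0005,0,0],[0.7,-0.001,-0.0005,0,0],[0.7,-0.001,-0.0005,-0.02,0],[0.7,-0.001,-0.0005,-0.06,0],[0.7,-0.001,-0.0005,-0.1,0]]]' 
python3 -m handwheel '[[[0.7,0,0,-0.03,0],[0.7,0,0,-0.06,0],[0.7,0,0,-0.075,0],[0.7,0,0,-0.082,0],[0.7,0,0,-0.082,0]]]'
python3 -m handwheel '[[[0.3,0,0,0,0],[0.3,0,0,0,0],[0.3,0,0,0,0],[0.3,0,0,0,0],[0.3,0,0,0,0]]]' 45
python3 -m handwheel '[[[0.3,0,0,0,0],[0.3,0,0,0,0],[0.3,0,0,0,0]]]' 45
```

```text
time_s: 7.68
ee_pos: [0.4868, -0.1003, 0.192]
tool_rot: [-179.9, 0.2, -177.2]
ft_force: [2.1, -1.2, -0.3]
opening: 0.0666
finger_force: 0.0
time_s: 8.1
ee_pos: [0.4859, -0.1, 0.1091]
tool_rot: [179.9, -0.1, -177.2]
ft_force: [-0.2, -0.1, 0.2]
opening: 0.0666
finger_force: 0.0
time_s: 8.52
ee_pos: [0.4865, -0.1002, 0.1109]
tool_rot: [-180.0, 0.1, -177.2]
ft_force: [-1.5, 2.5, 0.2]
opening: 0.0388
finger_force: 1.1
time_s: 8.77
ee_pos: [0.4866, -0.1003, 0.1108]
tool_rot: [-180.0, 0.1, -177.2]
ft_force: [-1.3, -1.5, 5.6]
opening: 0.038
finger_force: 45.0
```

```bash
python3 -m handwheel '[[[0.3,0,0,0.006,0],[0.3,-0.001,0,0.012,0],[0.3,-0.002,0,0.018,0],[0.3,-0.003,0,0.024,0],[0.3,-0.004,0,0.03,0]]]' 45
python3 -m handwheel '[[[0.3,0,0,0.02,0],[0.3,0,0,0.04,0],[0.3,0,0,0.06,0],[0.3,0,0,0.08,0],[0.3,0,0,0.1,0]]]'
python3 -m handwheel '[[[0.3,0,0,0.02,0],[0.3,-0.01,0.02,0.04,0],[0.3,-0.01,0.04,0.05,0],[0.3,-0.01,0.07,0.05,0],[0.3,-0.01,0.1,0.05,0]]]'
python3 - <<'E'
from h import *
im,d,c=shot('scene','pics/s4.png')
cv2.imwrite('pics/s4c.png',cv2.resize(im[60:280,180:440,::-1],None,fx=2.5,fy=2.5))
E
```

```text
time_s: 9.18
ee_pos: [0.482, -0.1, 0.1409]
tool_rot: [180.0, -0.0, -177.2]
ft_force: [-0.3, 0.6, -4.5]
opening: 0.0377
finger_force: 45.0
time_s: 9.6
ee_pos: [0.4818, -0.1, 0.2417]
tool_rot: [180.0, -0.0, -177.2]
ft_force: [0.4, -0.2, -4.2]
opening: 0.0378
finger_force: 45.0
time_s: 10.02
ee_pos: [0.4718, 0.0006, 0.2914]
tool_rot: [-180.0, 0.1, -177.3]
ft_force: [0.5, 0.9, -3.4]
opening: 0.0379
finger_force: 45.0
```

View pics/s4c.png

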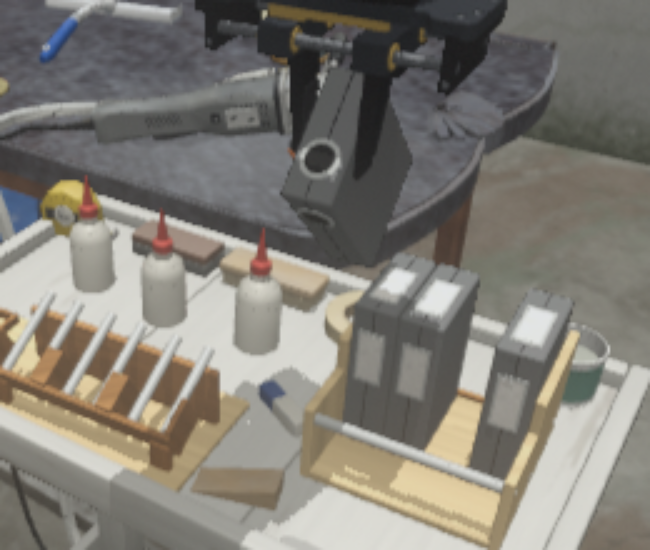

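The case is held at 42° and the other three are standing. I'll carry it over the bay and measure the bay fence from the first picture.

```bash
python3 -m handwheel '[[[0.3,-0.005,0.03,0,0],[0.3,-0.01,0.065,0,0],[0.3,-0.015,0.1,0,0],[0.3,-0.015,0.14,0,0],[0.3,-0.015,0.18,0,0]]]' | head -2
python3 -m handwheel '[[[0.3,0,0.04,0,0],[0.3,-0.01,0.08,0,0],[0.3,-0.015,0.12,0,0],[0.3,-0.018,0.15,0,0],[0.3,-0.018,0.18,0,0]]]' 
python3 -m handwheel '[[[0.3,0,0.027,0,-0.002],[0.3,0,0.027,0,-0.002],[0.3,0,0.027,0,-0.002],[0.3,0,0.027,0,-0.002],[0.3,0,0.027,0,-0.002]]]' 14
python3 - <<'E'
from h import *
for f in('top0','scene0'):
    im,d,k=load(f'pics/{f}.npz');P=cloud(d,*k);Z=P[...,2]
    m=(P[...,1]>.34)&(P[...,1]<.44)&(P[...,0]>.36)&(P[...,0]<.52)&(Z>.0155)&(Z<.024)
    q=P[m][:,:2]; img=np.zeros((200,140),np.uint8); img[((.54-q[:,0])*1000).astype(int),((.46-q[:,1])*1000).astype(int)]=255
    img=cv2.morphologyEx(img,cv2.MORPH_CLOSE,np.ones((5,5)))
    for ct in cv2.findContours(img,0,2)[0]:
        if len(ct)>20:
            (a,b),s,an=cv2.minAreaRect(ct);print(f,'x',.54-b/1000,'y',.46-a/1000,s,an)
    cv2.imwrite(f'pics/bay_{f}.png',img)
im,d,c=shot('scene','pics/s5.png');cv2.imwrite('pics/s5c.png',cv2.resize(im[60:260,90:320,::-1],None,fx=2.5,fy=2.5))
print(observe()['ee_pos'])
E
```

```text
time_s: 10.48
ee_pos: [0.4564, 0.1814, 0.2908]
time_s: 10.9
ee_pos: [0.4379, 0.3617, 0.2906]
tool_rot: [180.0, -0.0, -177.2]
ft_force: [0.2, -1.0, -4.1]
opening: 0.0379
finger_force: 45.0
time_s: 11.32
ee_pos: [0.4392, 0.3859, 0.2904]
tool_rot: [-180.0, -0.0, -177.6]
ft_force: [0.3, 0.7, -4.1]
opening: 0.0384
finger_force: 14.0
top0 x 0.42950000000000005 y 0.3905 (99.0, 137.0) 0.0
scene0 x 0.3963448181152344 y 0.396862060546875 (91.77767181396484, 96.6189193725586) 78.11134338378906
scene0 x 0.44189861297607425 y 0.41643327713012696 (33.970523834228516, 7.951433181762695) 87.61405944824219
scene0 x 0.4844115905761719 y 0.3919095153808594 (32.180824279785156, 62.22246170043945) 80.36246490478516
[0.43935692 0.38590822 0.29054287]
```

View pics/s5c.png

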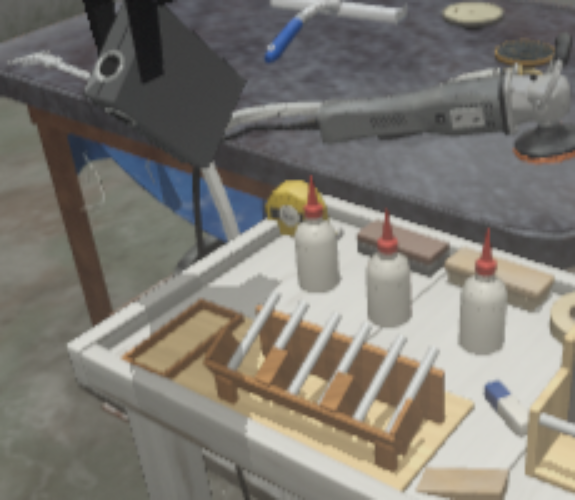

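The case is still at 42° with 14 N, over the bay. I'll lower it most of the way, ease the grip so it can swing upright, and measure its tilt and the bay fence.

```bash
python3 -m handwheel '[[[0.3,0,0,-0.03,0],[0.3,0,0,-0.06,0],[0.3,0,0,-0.09,0],[0.3,0,0,-0.11,0],[0.3,0,0,-0.11,0]]]' | head -2
python3 -m handwheel '[[[0.3,0,0,0,0],[0.3,0,0,0,0],[0.3,0,0,0,0]]]' 8
cat > tilt.py <<'E'
from h import *
import sys
im,d,c=shot('scene',f'pics/{sys.argv[1]}.png');k=(c['camera_matrix'],c['origin'],c['orientation']);P=cloud(d,*k)
e=observe()['ee_pos']
m=(abs(P[...,1]-(e[1]-.020))<.006)&(abs(P[...,0]-e[0])<.16)&(P[...,2]<e[2]+.05)&(P[...,2]>.03)
m=m&(im.min(-1)>50)
m=cv2.erode(m.astype(np.uint8),np.ones((2,2)))>0
q=(P[m][:,[0,2]]*1000).astype(np.float32)
print(len(q),cv2.minAreaRect(q),'min z',np.percentile(q[:,1],1),e)
E
python3 tilt.py t1
python3 - <<'E'
from h import *
for f in('top0','scene0'):
    im,d,k=load(f'pics/{f}.npz');P=cloud(d,*k);Z=P[...,2];hs=cv2.cvtColor(im,cv2.COLOR_RGB2HSV)
    m=(P[...,1]>.335)&(P[...,1]<.45)&(P[...,0]>.36)&(P[...,0]<.54)&(hs[...,1]>90)&(Z>.003)&(Z<.03)
    q=P[m];r=cv2.minAreaRect((q[:,:2]*1000).astype(np.float32));print(f,len(q),r)
    fl=q[(q[:,2]<.0105)]; fe=q[q[:,2]>.016]
    print(' fence x',np.percentile(fe[:,0],[1,99]).round(4),'y',np.percentile(fe[:,1],[1,99]).round(4))
    for y in(.37,.385,.40):
        s=fe[abs(fe[:,1]-y)<.005];print('  y',y,'fence x',sorted(set((s[:,0]*1000).round().astype(int))))
    for x in(.41,.44,.47):
        s=fe[abs(fe[:,0]-x)<.006];print('  x',x,'fence y',sorted(set((s[:,1]*1000).round().astype(int))))
E
```

```text
time_s: 11.78
ee_pos: [0.4381, 0.385, 0.1767]
time_s: 12.03
ee_pos: [0.44, 0.3871, 0.1821]
tool_rot: [179.9, 0.1, -177.6]
ft_force: [-0.9, 0.8, -3.1]
opening: 0.0379
finger_force: 8.0
1076 ((476.93634033203125, 162.85317993164062), (92.4399185180664, 140.74493408203125), 42.43009567260742) min z 90.780655 [0.43985235 0.3870863  0.18194983]
top0 1412 ((441.8992919921875, 376.39471435546875), (132.99856567382812, 87.3642578125), 4.056269645690918)
 fence x [0.3747 0.4959] y [0.3568 0.4188]
  y 0.37 fence x [np.int64(376), np.int64(377), np.int64(378), np.int64(379), np.int64(467), np.int64(468), np.int64(477), np.int64(488), np.int64(489), np.int64(491), np.int64(492), np.int64(493), np.int64(494), np.int64(496), np.int64(497)]
  y 0.385 fence x [np.int64(375), np.int64(376), np.int64(377), np.int64(378), np.int64(489), np.int64(491), np.int64(492), np.int64(493), np.int64(495)]
  y 0.4 fence x [np.int64(374), np.int64(375), np.int64(376), np.int64(377), np.int64(488), np.int64(490), np.int64(491), np.int64(493), np.int64(494)]
  x 0.41 fence y [np.int64(357), np.int64(358), np.int64(3
[... 641 characters left out ...]
7 fence x [np.int64(376), np.int64(377), np.int64(378), np.int64(379), np.int64(493), np.int64(495)]
  y 0.385 fence x [np.int64(376), np.int64(377), np.int64(379), np.int64(491), np.int64(492), np.int64(494), np.int64(495)]
  y 0.4 fence x [np.int64(375), np.int64(377), np.int64(378), np.int64(379), np.int64(492), np.int64(493), np.int64(495)]
  x 0.41 fence y [np.int64(357), np.int64(358), np.int64(359), np.int64(360), np.int64(362), np.int64(411), np.int64(414)]
  x 0.44 fence y [np.int64(359), np.int64(360), np.int64(361), np.int64(362), np.int64(364), np.int64(413), np.int64(415), np.int64(416)]
  x 0.47 fence y [np.int64(361), np.int64(362), np.int64(415), np.int64(416), np.int64(417)]
```

```bash
python3 -m handwheel '[[[0.3,-0.004,0.001,0,0],[0.3,-0.004,0.001,0,0],[0.3,-0.004,0.001,0,0]]]' 6 | sed -n 6p; python3 tilt.py t2
python3 -m handwheel '[[[0.3,0,0,0,0],[0.3,0,0,0,0],[0.3,0,0,0,0]]]' 5 | sed -n 6p; python3 tilt.py t3
```

```text
finger_force: 6.0
1317 ((452.31317138671875, 148.37338256835938), (94.49192810058594, 140.65628051757812), 21.27504539489746) min z 76.93441 [0.43509255 0.38796594 0.18058224]
finger_force: 5.0
1421 ((442.1720275878906, 143.9520263671875), (96.1634292602539, 142.2331085205078), 9.6691255569458) min z 74.375725 [0.43534257 0.38788957 0.18024554]
```

It swung to 9.7°. Bay inner x is 0.3785–0.490, centred at (0.4345, 0.388). I'll shift 20 mm back, lower, and let the floor press it square.

```bash
python3 -m handwheel '[[[0.3,-0.01,0,0,0],[0.3,-0.019,0,-0.01,0],[0.3,-0.019,0,-0.025,0],[0.3,-0.019,0,-0.04,0],[0.3,-0.019,0,-0.048,0]]]' 10
python3 -m handwheel '[[[0.3,0,0,-0.004,0],[0.3,0,0,-0.008,0],[0.3,0.003,0,-0.012,0],[0.3,0.006,0,-0.016,0],[0.3,0.009,0,-0.020,0]]]' 6
python3 tilt.py t4
python3 -m handwheel '[[[0.3,0.003,0,-0.001,0],[0.3,0.006,0,-0.002,0],[0.3,0.006,0,-0.002,0],[0.3,0.006,0,-0.002,0],[0.3,0.006,0,-0.002,0]]]' 4
python3 tilt.py t5
```

```text
time_s: 13.1
ee_pos: [0.4151, 0.3876, 0.131]
tool_rot: [-180.0, -0.1, -177.6]
ft_force: [0.5, -0.2, -4.5]
opening: 0.0379
finger_force: 10.0
time_s: 13.52
ee_pos: [0.4274, 0.3887, 0.114]
tool_rot: [179.9, 0.3, -177.6]
ft_force: [3.7, -1.1, 8.9]
opening: 0.0383
finger_force: 6.0
1099 ((432.4594421386719, 90.02485656738281), (95.99715423583984, 123.0058364868164), 2.993837356567383) min z 31.334146 [0.4277348  0.38854138 0.1133599 ]
time_s: 13.98
ee_pos: [0.4321, 0.3884, 0.1111]
tool_rot: [179.9, 0.1, -177.6]
ft_force: [3.1, 1.0, 5.1]
opening: 0.0382
finger_force: 4.0
1081 ((434.8534851074219, 89.56587219238281), (96.54320526123047, 119.46222686767578), 0.4201830327510834) min z 31.56974 [0.4320622  0.38839557 0.11101651]
```

```bash
python3 -m handwheel '[[[0.62,0,0,0,0],[0.62,0,0,0,0],[0.62,0,0,0,0],[0.62,0,0,0,0],[0.62,0,0,0.002,0]]]' | tail -3
python3 -m handwheel '[[[0.62,0,0,0.03,0],[0.62,0,0,0.07,0],[0.62,0,0,0.11,0],[0.8,0,0,0.15,0],[1,0,0,0.19,0]]]' | sed -n 2,4p
python3 -m handwheel '[[[1,0.03,-0.02,0.02,0],[1,0.06,-0.05,0.04,0],[1,0.1,-0.08,0.04,0],[1,0.13,-0.1,0.04,0],[1,0.15,-0.12,0.04,0]]]' | sed -n 2,4p
python3 -m handwheel '[[[1,0,0,0,0],[1,0,0,0,0]]]' | sed -n 2p
cat > bot.py <<'E'
from h import *
import sys
im,d,c=shot('wrist',f'pics/{sys.argv[1]}.png');k=(c['camera_matrix'],c['origin'],c['orientation']);P=cloud(d,*k)
hs=cv2.cvtColor(im,cv2.COLOR_RGB2HSV)
m=(((hs[...,0]<6)|(hs[...,0]>174))&(hs[...,1]>140)&(hs[...,2]>60)&(P[...,2]>.05)&(P[...,2]<.2)).astype(np.uint8)
n,lab,st,ce=cv2.connectedComponentsWithStats(m)
print(c['origin'],observe()['ee_pos'])
for i in range(1,n):
    if st[i,4]<8: continue
    q=P[lab==i]
    # white body around
    b=P[(np.linalg.norm(P[...,:2]-q[:,:2].mean(0),axis=-1)<.05)&(P[...,2]>.02)&(P[...,2]<.097)&(hs[...,1]<60)]
    s=b[(b[:,2]>.03)&(b[:,2]<.08)]
    f=None
    if len(s)>20:
        # circle of known radius 23.5 mm: least squares on xy
        from scipy.optimize import least_squares
        f=least_squares(lambda p:np.hypot(s[:,0]-p[0],s[:,1]-p[1])-.0235,q[:,:2].mean(0),loss='soft_l1',f_scale=.002).x.round(4)
    t=q[q[:,2]>q[:,2].max()-.012]
    print(st[i,4],'px',ce[i].round(),'tip',t.mean(0).round(4),'body fit',len(s),f)
E
python3 bot.py w3
```

```text
ft_force: [-0.5, 0.2, -0.3]
opening: 0.0585
finger_force: 0.0
ee_pos: [0.4308, 0.3876, 0.3044]
tool_rot: [180.0, -0.0, -177.6]
ft_force: [-0.1, 0.8, -0.9]
ee_pos: [0.583, 0.2664, 0.3427]
tool_rot: [180.0, 0.0, -177.6]
ft_force: [0.8, 1.1, -0.4]
ee_pos: [0.5821, 0.2664, 0.3416]
[0.50001971 0.26315735 0.51620637] [0.581227   0.26746024 0.34187164]
```

View pics/w3.png

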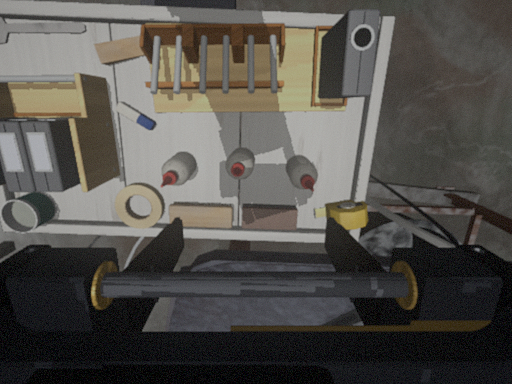

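The case stands upright in the bay, with its top ring at (362,37). Bottle nozzles are at (167,181), (238,171) and (308,183). I'll loosen the colour limits and measure them again.

```bash
sed -i "s/im,d,c=shot('wrist',f'pics\/{sys.argv\[1\]}.png');k=.*/im,d,k=load(f'pics\/{sys.argv[1]}.npz') if len(sys.argv)>2 else (lambda a:(a[0],a[1],(a[2]['camera_matrix'],a[2]['origin'],a[2]['orientation'])))(shot('wrist',f'pics\/{sys.argv[1]}.png'));P=cloud(d,*k)/; s/print(c\['origin'\],/print(/; s/(hs\[...,0\]<6)|(hs\[...,0\]>174))&(hs\[...,1\]>140)&(hs\[...,2\]>60)&(P\[...,2\]>.05)/(hs[...,0]<8)|(hs[...,0]>170))\&(hs[...,1]>100)\&(hs[...,2]>30)\&(P[...,2]>.085)/" bot.py; python3 bot.py w3 re; python3 - <<'E'
from h import *
im,d,k=load('pics/w3.npz');print(im[181,167],d[181,167],cloud(d,*k)[181,167],im[171,238],cloud(d,*k)[171,238])
E
```

```text
[0.581227   0.26746024 0.34187164]
96 px [238. 168.] tip [0.596  0.2404 0.1315] body fit 510 [0.6009 0.241 ]
88 px [170. 177.] tip [0.6116 0.1345 0.11  ] body fit 583 [0.6152 0.1332]
61 px [307. 181.] tip [0.609  0.3523 0.1083] body fit 548 [0.6135 0.3524]
[87 61 61] 0.41493738 [0.6143167  0.13856279 0.11565926] [74 51 50] [0.59504591 0.2437243  0.11526194]
```

```bash
python3 -m handwheel '[[[1,0.01,-0.035,-0.02,0],[1,0.02,-0.07,-0.04,0],[1,0.03,-0.105,-0.06,0],[1,0.033,-0.134,-0.09,0],[1,0.033,-0.134,-0.12,0]]]' | sed -n 2,3p
python3 bot.py w4
python3 -m handwheel '[[[1,0,0,-0.02,0],[1,0,0,-0.05,0],[1,0,0,-0.08,0],[1,0,0,-0.11,0],[1,0,0,-0.14,0]]]' | sed -n 2,4p
python3 -m handwheel '[[[1,0,0,-0.012,0],[1,0,0,-0.023,0],[1,0,0,-0.023,0]]]' | sed -n 2,4p
```

```text
ee_pos: [0.6143, 0.1309, 0.2221]
tool_rot: [-180.0, 0.1, -177.7]
[0.61174311 0.1324647  0.21572791]
182 px [353. 169.] tip [0.5929 0.241  0.1143] body fit 1018 [0.5998 0.2453]
246 px [258. 181.] tip [0.6151 0.135  0.128 ] body fit 917 [0.6173 0.1356]
8 px [366. 177.] tip [0.5964 0.2393 0.1327] body fit 1018 [0.5998 0.2453]
309 px [454. 189.] tip [0.6137 0.3503 0.1291] body fit 1414 [0.6118 0.3524]
ee_pos: [0.6139, 0.1358, 0.0824]
tool_rot: [180.0, 0.1, -177.5]
ft_force: [0.2, 0.8, -0.4]
ee_pos: [0.6138, 0.1348, 0.0586]
tool_rot: [180.0, -0.1, -177.5]
ft_force: [-0.8, -0.3, 0.9]
```

```bash
python3 -m handwheel '[[[0.4,0.002,0,0,0],[0.4,0.002,0,0,0],[0.4,0.002,0,0,0],[0.4,0.002,0,0,0],[0.4,0.002,0,0,0]]]' 40 | tail -3
python3 -m handwheel '[[[0.4,0,0,0,0],[0.4,0,0,0,0],[0.4,0,0,0,0],[0.4,0,0,0,0],[0.4,0,0,0,0]]]' 40 
python3 -m handwheel '[[[0.4,0,0,0.015,0],[0.4,0,0,0.035,0],[0.4,0,0,0.07,0],[0.4,0,0,0.1,0],[0.4,0,0,0.13,0]]]' 
python3 bot.py w5
```

```text
ft_force: [-0.4, -0.8, -0.3]
opening: 0.0672
finger_force: 0.0
time_s: 17.47
ee_pos: [0.6163, 0.1339, 0.0592]
tool_rot: [180.0, 0.0, -177.6]
ft_force: [0.9, 0.9, 1.2]
opening: 0.0409
finger_force: 36.0
time_s: 17.88
ee_pos: [0.616, 0.1338, 0.1905]
tool_rot: [-180.0, -0.0, -177.6]
ft_force: [-0.2, -0.8, -1.1]
opening: 0.0412
finger_force: 35.7
[0.61806749 0.13410207 0.19667178]
212 px [361. 174.] tip [0.5937 0.2401 0.1107] body fit 1241 [0.5998 0.2452]
11 px [376. 185.] tip [0.596  0.2391 0.1329] body fit 1241 [0.5998 0.2452]
418 px [474. 198.] tip [0.6137 0.3502 0.1281] body fit 1759 [0.6118 0.3523]
```

```bash
python3 - <<'E'
from h import *
im,d,c=shot('scene','pics/s6.png');cv2.imwrite('pics/s6c.png',cv2.resize(im[60:260,100:330,::-1],None,fx=3,fy=3))
k=(c['camera_matrix'],c['origin'],c['orientation']);P=cloud(d,*k);hs=cv2.cvtColor(im,cv2.COLOR_RGB2HSV)
m=(abs(P[...,0]-.6)<.06)&(abs(P[...,1]-.134)<.05)&(P[...,2]>.1)&(P[...,2]<.3)&(hs[...,2]>110)&(hs[...,1]<70)
q=P[m]
for a in np.arange(.12,.26,.01):
    s=q[(q[:,2]>a)&(q[:,2]<a+.01)]
    if len(s): print(a.round(2),len(s),s.min(0).round(3),s.max(0).round(3))
E
```

```text
0.13 1 [0.61  0.114 0.14 ] [0.61  0.114 0.14 ]
0.14 61 [0.589 0.111 0.14 ] [0.616 0.151 0.15 ]
0.15 79 [0.59  0.111 0.15 ] [0.616 0.153 0.16 ]
0.16 72 [0.591 0.111 0.16 ] [0.618 0.147 0.17 ]
0.17 75 [0.591 0.111 0.17 ] [0.616 0.149 0.18 ]
0.18 76 [0.59 0.11 0.18] [0.621 0.15  0.19 ]
0.19 80 [0.59  0.111 0.19 ] [0.62 0.15 0.2 ]
0.2 83 [0.591 0.111 0.2  ] [0.611 0.15  0.21 ]
0.21 84 [0.594 0.116 0.21 ] [0.624 0.15  0.22 ]
0.22 20 [0.605 0.124 0.22 ] [0.616 0.139 0.226]
```

View pics/s6c.png

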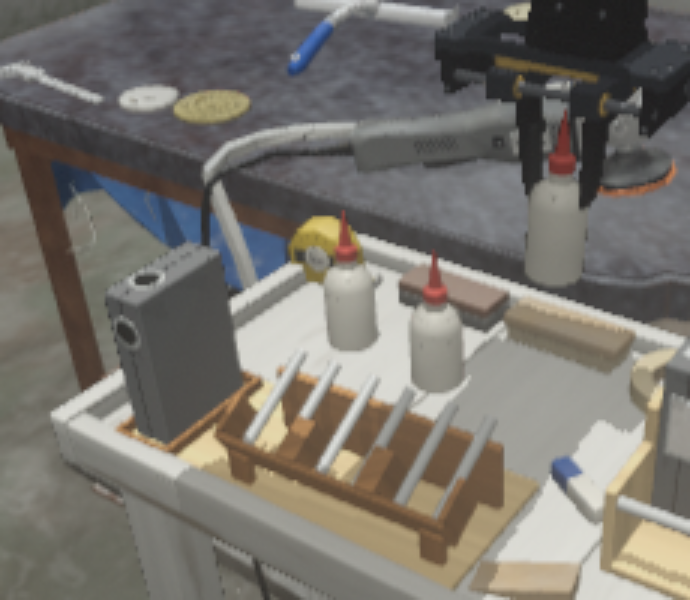

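Bottle A is held upright at its shoulder, clear of everything, and the case stands well in the bay. I'll carry the bottle to cradle0 and bring its foot down into the trough.

```bash
python3 -m handwheel '[[[0.4,-0.035,0,0.01,0],[0.4,-0.075,-0.002,0.01,0],[0.4,-0.115,-0.004,0.01,0],[0.4,-0.155,-0.006,0.01,0],[0.4,-0.19,-0.0075,0.01,0]]]' 36 | sed -n 2,4p
python3 -m handwheel '[[[0.4,-0.005,0,0,0],[0.4,-0.005,0,-0.02,0],[0.4,-0.005,0,-0.04,0],[0.4,-0.005,0,-0.06,0],[0.4,-0.005,0,-0.072,0]]]' | sed -n 2,4p
python3 -m handwheel '[[[0.4,0,0,-0.003,0],[0.4,0,0,-0.006,0],[0.4,0,0,-0.008,0],[0.4,0,0,-0.008,0]]]' 20
```

```text
ee_pos: [0.4232, 0.126, 0.1983]
tool_rot: [-180.0, -0.1, -177.6]
ft_force: [1.1, -0.6, -0.5]
ee_pos: [0.4205, 0.1262, 0.1252]
tool_rot: [-180.0, -0.1, -177.6]
ft_force: [0.2, 0.3, -1.7]
time_s: 19.15
ee_pos: [0.4214, 0.1264, 0.1194]
tool_rot: [180.0, 0.0, -177.6]
ft_force: [0.9, -0.4, -1.0]
opening: 0.0409
finger_force: 17.8
```

```bash
python3 -m handwheel '[[[0.4,0,0,-0.003,0],[0.4,0.001,0,-0.005,0],[0.4,0.002,0,-0.007,0],[0.4,0.004,0,-0.009,0],[0.4,0.006,0,-0.0105,0]]]' 20
python3 -m handwheel '[[[0.4,0.003,0,-0.002,0],[0.4,0.006,0,-0.004,0],[0.4,0.009,0,-0.0055,0],[0.4,0.012,0.0005,-0.007,0],[0.4,0.014,0.0005,-0.0085,0]]]' 
python3 - <<'E'
from h import *
im,d,c=shot('scene','pics/s7.png');cv2.imwrite('pics/s7c.png',cv2.resize(im[110:260,130:300,::-1],None,fx=4,fy=4))
E
```

```text
time_s: 19.57
ee_pos: [0.4276, 0.1272, 0.1121]
tool_rot: [179.9, 0.2, -177.6]
ft_force: [-2.9, 6.4, 7.4]
opening: 0.0433
finger_force: 20.2
time_s: 19.98
ee_pos: [0.4424, 0.127, 0.1014]
tool_rot: [180.0, 0.2, -177.6]
ft_force: [0.6, -1.2, 10.0]
opening: 0.0437
finger_force: 19.5
```

View pics/s7c.png

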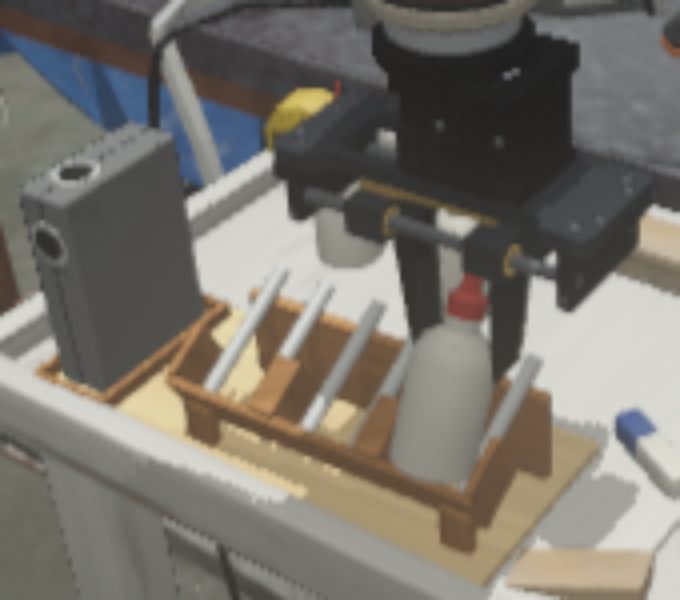

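The foot is in the cradle (crop 435,470) and the bottle is pivoting forward as planned. I'll carry on along the arc.

```bash
python3 -m handwheel '[[[0.4,0.003,0,-0.002,0],[0.4,0.006,0,-0.004,0],[0.4,0.009,0.0005,-0.007,0],[0.4,0.012,0.0005,-0.0095,0],[0.4,0.0145,0.0005,-0.012,0]]]' 20 | sed -n 2,5p
python3 -m handwheel '[[[0.4,0.003,0,-0.004,0],[0.4,0.006,0,-0.008,0],[0.4,0.0085,0,-0.012,0],[0.4,0.0105,0.0003,-0.0155,0],[0.4,0.011,0.0003,-0.017,0]]]' | sed -n 2,5p
python3 - <<'E'
from h import *
im,d,c=shot('scene','pics/s8.png');cv2.imwrite('pics/s8c.png',cv2.resize(im[110:260,130:300,::-1],None,fx=4,fy=4))
E
```

```text
ee_pos: [0.4563, 0.1275, 0.0882]
tool_rot: [180.0, 0.0, -177.6]
ft_force: [0.0, 1.0, 1.9]
opening: 0.0425
ee_pos: [0.4668, 0.1284, 0.0717]
tool_rot: [179.9, -0.0, -177.6]
ft_force: [-10.7, 11.1, 39.1]
opening: 0.0404
```

View pics/s8c.png

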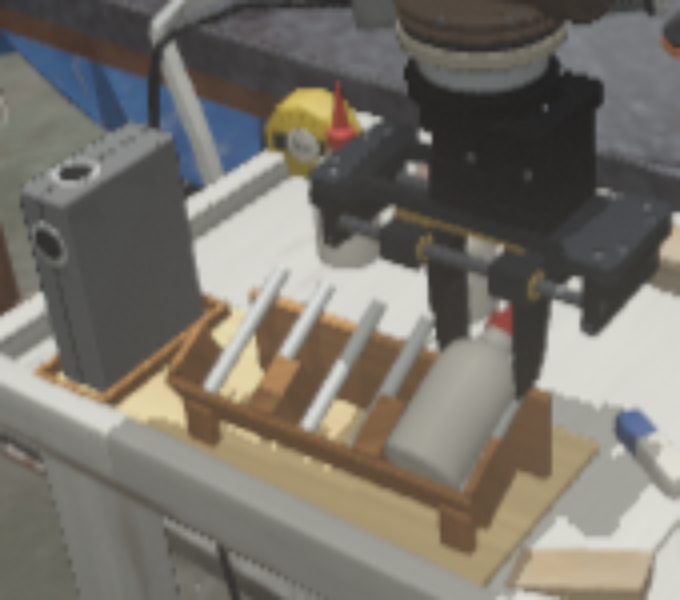

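The bottle lies almost along the rods, but the push reached 39 N. I'll ease up, release and look.

```bash
python3 -m handwheel '[[[0.4,0,0,0.002,0],[0.45,0,0,0.003,0],[0.62,0,0,0.003,0],[0.62,0,0,0.003,0],[0.62,0,0,0.003,0]]]' 10 | sed -n 2,5p
python3 -m handwheel '[[[0.62,0,0,0.01,0],[0.62,0,0,0.04,0],[0.62,0,0,0.08,0],[0.62,0,0,0.12,0],[1,0,0,0.16,0]]]' | sed -n 2,5p
python3 - <<'E'
from h import *
im,d,c=shot('scene','pics/s9.png');cv2.imwrite('pics/s9c.png',cv2.resize(im[110:260,130:300,::-1],None,fx=4,fy=4))
k=(c['camera_matrix'],c['origin'],c['orientation'])
def fit(P,im,yc,xc):
    hs=cv2.cvtColor(im,cv2.COLOR_RGB2HSV)
    m=(abs(P[...,1]-yc-.001)<.03)&(P[...,0]>xc-.02)&(P[...,0]<xc+.11)&(P[...,2]>.045)&(P[...,2]<.14)&(hs[...,1]<60)&(hs[...,2]>90)
    return P[m]
im2,d2,c2=shot('wrist','pics/w6.png');k2=(c2['camera_matrix'],c2['origin'],c2['orientation'])
for P,i in((cloud(d,*k),im),(cloud(d2,*k2),im2)):
    q=fit(P,i,.127,.396); print(len(q))
    for x in np.arange(.38,.5,.012):
        s=q[abs(q[:,0]-x)<.006]
        if len(s)>5: 
            t=s[s[:,2]>s[:,2].max()-.002]; print(x.round(3),len(s),'crest z',np.percentile(s[:,2],98).round(4),'y',t[:,1].mean().round(4))
E
```

```text
ee_pos: [0.4668, 0.1275, 0.074]
tool_rot: [-180.0, -0.0, -177.6]
ft_force: [0.3, -0.3, -1.3]
opening: 0.0565
ee_pos: [0.4663, 0.1275, 0.2359]
tool_rot: [-180.0, -0.0, -177.6]
ft_force: [0.6, 0.5, -0.0]
opening: 0.0616
892
0.392 126 crest z 0.0858 y 0.1267
0.404 154 crest z 0.0909 y 0.1268
0.416 133 crest z 0.0971 y 0.1272
0.428 131 crest z 0.1035 y 0.1246
0.44 135 crest z 0.1083 y 0.1279
0.452 93 crest z 0.1099 y 0.1263
0.464 53 crest z 0.1067 y 0.1289
0.476 41 crest z 0.1072 y 0.1367
0.488 21 crest z 0.1121 y 0.1331
2581
0.392 280 crest z 0.0843 y 0.1278
0.404 363 crest z 0.091 y 0.1281
0.416 369 crest z 0.0967 y 0.1268
0.428 402 crest z 0.1031 y 0.1288
0.44 409 crest z 0.108 y 0.1281
0.452 335 crest z 0.1087 y 0.1288
0.464 216 crest z 0.1069 y 0.1289
0.476 134 crest z 0.1027 y 0.128
0.488 66 crest z 0.1093 y 0.1258
```

View pics/s9c.png

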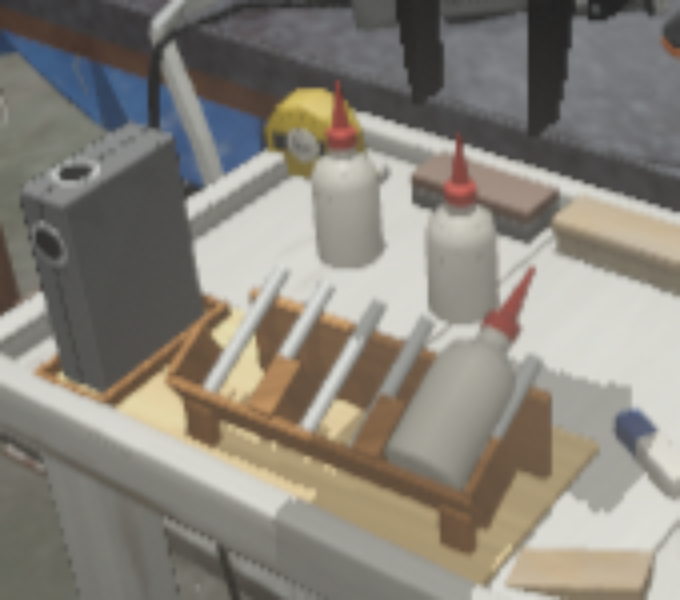

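Bottle A lies in cradle0 with its foot at the board (crop 430,470) and its nozzle up the slope. Next is bottle B.

```bash
python3 - <<'E'
from h import *
im,d,k=load('pics/w6.npz');P=cloud(d,*k);hs=cv2.cvtColor(im,cv2.COLOR_RGB2HSV)
m=(abs(P[...,1]-.128)<.006)&(P[...,0]>.37)&(P[...,0]<.41)&(P[...,2]>.062)&(P[...,2]<.14)&(hs[...,1]<70)&(hs[...,2]>80)
print('foot rim x',np.percentile(P[m][:,0],[0,2,5]).round(4))
E
python3 -m handwheel '[[[1,0.02,0.02,0,0],[1,0.05,0.045,0,0],[1,0.08,0.07,0,0],[1,0.11,0.095,0,0],[1,0.134,0.114,0,0]]]' | sed -n 2,3p
python3 -m handwheel '[[[1,0,0,0,0]]]' | sed -n 2,3p
python3 bot.py w7
```

```text
foot rim x [0.3869 0.3871 0.3881]
ee_pos: [0.6023, 0.2433, 0.2332]
tool_rot: [-180.0, -0.0, -177.6]
ee_pos: [0.6037, 0.2443, 0.2321]
tool_rot: [180.0, -0.0, -177.5]
[0.60174711 0.24283554 0.23207614]
567 px [144.  60.] tip [0.4904 0.1311 0.113 ] body fit 339 [0.4622 0.1274]
209 px [251. 173.] tip [0.5953 0.2396 0.1298] body fit 834 [0.6018 0.2417]
205 px [346. 191.] tip [0.6132 0.3507 0.1284] body fit 1009 [0.6132 0.3526]
```

```bash
python3 -m handwheel '[[[1,0,0,-0.03,0],[1,0,0,-0.06,0],[1,0,0,-0.1,0],[1,0,0,-0.135,0],[1,0,0,-0.16,0]]]' | sed -n 2,4p
python3 -m handwheel '[[[1,0,0,-0.01,0],[1,0,0,-0.016,0],[1,0,0,-0.016,0]]]' | sed -n 2,4p
python3 -m handwheel '[[[0.4,0,0,0,0],[0.4,0,0,0,0],[0.4,0,0,0,0],[0.4,0,0,0,0],[0.4,0,0,0,0]]]' 36 | tail -3
python3 -m handwheel '[[[0.4,0,0,0,0],[0.4,0,0,0,0],[0.4,0,0,0,0],[0.4,0,0,0,0],[0.4,0,0,0,0]]]' 36 
```

```text
ee_pos: [0.5988, 0.2405, 0.071]
tool_rot: [-180.0, -0.2, -177.6]
ft_force: [0.0, 0.3, -1.1]
ee_pos: [0.6005, 0.2413, 0.058]
tool_rot: [-180.0, -0.0, -177.6]
ft_force: [0.7, 0.6, 0.7]
ft_force: [-0.7, -0.6, 0.1]
opening: 0.0671
finger_force: 0.0
time_s: 23.9
ee_pos: [0.6007, 0.2417, 0.0582]
tool_rot: [180.0, -0.0, -177.6]
ft_force: [0.4, 0.5, -0.2]
opening: 0.0422
finger_force: 32.2
```

```bash
python3 -m handwheel '[[[0.4,0,0,0.015,0],[0.4,0,0,0.04,0],[0.4,0,0,0.075,0],[0.4,0,0,0.11,0],[0.4,0,0,0.142,0]]]' 36 | sed -n 2,6p
python3 -m handwheel '[[[0.4,-0.035,-0.009,0,0],[0.4,-0.07,-0.018,0,0],[0.4,-0.11,-0.028,0,0],[0.4,-0.15,-0.036,0,0],[0.4,-0.183,-0.0436,0,0]]]' | sed -n 2,4p
python3 -m handwheel '[[[0.4,0,0,0,0],[0.4,0,0,-0.02,0],[0.4,0,0,-0.045,0],[0.4,0,0,-0.065,0],[0.4,0,0,-0.076,0]]]' | sed -n 2,4p
python3 -m handwheel '[[[0.4,0,0,-0.002,0],[0.4,0,0,-0.004,0],[0.4,0,0,-0.004,0]]]' 20
```

```text
ee_pos: [0.6006, 0.2416, 0.202]
tool_rot: [-180.0, -0.0, -177.6]
ft_force: [0.0, 0.5, -2.2]
opening: 0.042
finger_force: 31.8
ee_pos: [0.4148, 0.1973, 0.2]
tool_rot: [-180.0, -0.1, -177.6]
ft_force: [-0.0, 1.6, -0.3]
ee_pos: [0.417, 0.1978, 0.1225]
tool_rot: [-180.0, -0.1, -177.6]
ft_force: [0.3, 0.1, -1.2]
time_s: 25.4
ee_pos: [0.418, 0.1981, 0.1205]
tool_rot: [180.0, 0.0, -177.6]
ft_force: [0.1, -0.4, -0.9]
opening: 0.0424
finger_force: 17.6
```

```bash
python3 -m handwheel '[[[0.4,0,0,-0.003,0],[0.4,0.001,0,-0.005,0],[0.4,0.002,0,-0.007,0],[0.4,0.004,0,-0.009,0],[0.4,0.006,0,-0.0105,0]]]' 20 | sed -n 2,5p
python3 -m handwheel '[[[0.4,0.003,0,-0.002,0],[0.4,0.006,0,-0.004,0],[0.4,0.009,0,-0.0055,0],[0.4,0.012,0.0005,-0.007,0],[0.4,0.014,0.0005,-0.0085,0]]]' | sed -n 2,5p
python3 -m handwheel '[[[0.4,0.003,0,-0.002,0],[0.4,0.006,0,-0.004,0],[0.4,0.009,0.0005,-0.007,0],[0.4,0.012,0.0005,-0.0095,0],[0.4,0.0145,0.0005,-0.012,0]]]' 20 | sed -n 2,5p
python3 -m handwheel '[[[0.4,0.003,0,-0.004,0],[0.4,0.006,0,-0.008,0],[0.4,0.0085,0,-0.012,0],[0.4,0.0105,0.0003,-0.0145,0],[0.4,0.0105,0.0003,-0.015,0]]]' | sed -n 2,5p
python3 -m handwheel '[[[0.4,0,0,0.001,0],[0.45,0,0,0.002,0],[0.62,0,0,0.002,0],[0.62,0,0,0.002,0],[0.62,0,0,0.002,0]]]' 10 | sed -n 2,5p
python3 -m handwheel '[[[0.62,0,0,0.01,0],[0.62,0,0,0.04,0],[0.62,0,0,0.08,0],[0.62,0,0,0.12,0],[1,0,0,0.16,0]]]' | sed -n 2,5p
cat > laid.py <<'E'
from h import *
import sys
im,d,c=shot('wrist',f'pics/{sys.argv[1]}.png');k=(c['camera_matrix'],c['origin'],c['orientation']);P=cloud(d,*k);hs=cv2.cvtColor(im,cv2.COLOR_RGB2HSV)
yc=float(sys.argv[2]);xc=float(sys.argv[3])
m=(abs(P[...,1]-yc)<.006)&(P[...,0]>xc-.03)&(P[...,0]<xc+.1)&(P[...,2]>.065)&(P[...,2]<.14)&(hs[...,1]<70)&(hs[...,2]>80)
q=P[m];print(len(q),'rim x - xc',(np.percentile(q[:,0],2)-xc).round(4),'(home -0.009)')
s=q[(q[:,0]<xc+.035)];a=np.polyfit(s[:,0],s[:,2],1);print('slope',np.degrees(np.arctan(a[0])).round(1),'dz at xc+.02',(np.polyval(a,xc+.02)-(.057+.02*.532+.0266)).round(4))
E
python3 laid.py w8 .199 .3928
python3 - <<'E'
from h import *
im,d,c=shot('scene','pics/s10.png');cv2.imwrite('pics/s10c.png',cv2.resize(im[110:260,130:300,::-1],None,fx=4,fy=4))
E
```

```text
ee_pos: [0.4245, 0.1986, 0.1136]
tool_rot: [179.9, 0.2, -177.6]
ft_force: [-12.8, -0.8, 64.1]
opening: 0.0426
ee_pos: [0.4385, 0.1987, 0.1021]
tool_rot: [180.0, 0.1, -177.6]
ft_force: [-0.4, -1.5, 1.9]
opening: 0.0457
ee_pos: [0.4532, 0.1993, 0.0896]
tool_rot: [180.0, 0.1, -177.6]
ft_force: [1.0, 0.8, 3.2]
opening: 0.0457
ee_pos: [0.4637, 0.2011, 0.075]
tool_rot: [179.8, 0.1, -177.7]
ft_force: [-3.7, 13.7, 21.5]
opening: 0.0447
ee_pos: [0.4627, 0.1992, 0.0759]
tool_rot: [-180.0, -0.0, -177.6]
ft_force: [-0.4, 0.3, 0.2]
opening: 0.0566
ee_pos: [0.4623, 0.199, 0.2387]
tool_rot: [-180.0, -0.0, -177.6]
ft_force: [0.7, 0.5, -0.3]
opening: 0.062
816 rim x - xc -0.0062 (home -0.009)
slope 29.5 dz at xc+.02 0.0001
```

View pics/s10c.png

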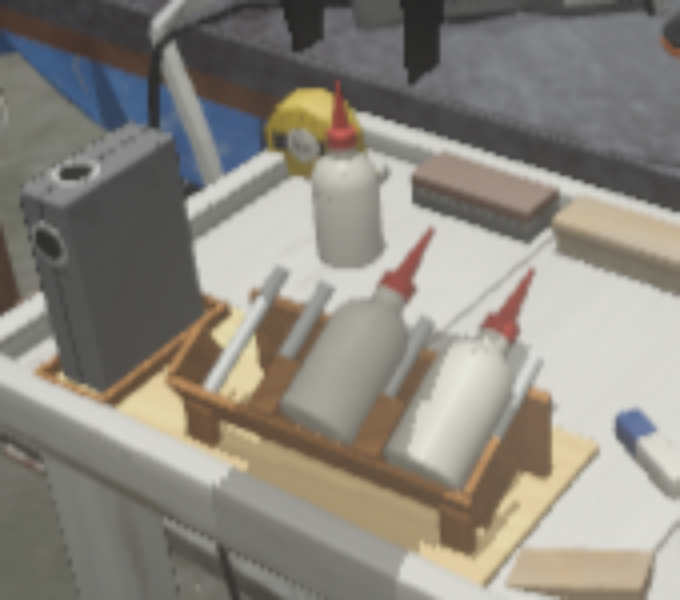

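Both bottles are laid, A at crop (430,470) and B at (320,430). B's foot may be 2–3 mm short of the board, so I'll regrip it lightly and draw it down the slope.

```bash
python3 -m handwheel '[[[0.62,0,0,0,0],[0.62,0,0,-0.04,0],[0.62,0,0,-0.08,0],[0.62,0,0,-0.12,0],[0.62,0,0,-0.15,0]]]' 10 | sed -n 2p
python3 -m handwheel '[[[0.62,0,0,-0.008,0],[0.4,0,0,-0.008,0],[0.4,0,0,-0.008,0],[0.4,0,0,-0.008,0],[0.4,0,0,-0.008,0]]]' 10 | tail -2
python3 -m handwheel '[[[0.4,-0.0015,0,-0.0008,0],[0.4,-0.003,0,-0.0016,0],[0.4,-0.0045,0,-0.0024,0],[0.4,-0.006,0,-0.0032,0],[0.4,-0.006,0,-0.0032,0]]]' 10
python3 -m handwheel '[[[0.62,0,0,0,0],[0.62,0,0,0,0],[0.62,0,0,0,0],[0.62,0,0,0,0],[0.62,0,0,0.01,0]]]' 10 | sed -n 2,5p
python3 -m handwheel '[[[0.62,0,0,0.04,0],[0.62,0,0,0.08,0],[0.62,0,0,0.12,0],[1,0.004,0,0.155,0],[1,0.006,0,0.155,0]]]' | sed -n 2,5p
python3 laid.py w9 .199 .3928; python3 -c "
from h import *
" ; sed "s/^im,d,c=shot.*/im,d,k=load('pics\/'+sys.argv[1]+'.npz');P=cloud(d,*k);hs=cv2.cvtColor(im,cv2.COLOR_RGB2HSV)/" laid.py > laid2.py; python3 laid2.py w9 .128 .3957;python3 laid2.py w6 .128 .3957
```

```text
ee_pos: [0.461, 0.1987, 0.0829]
opening: 0.0413
finger_force: 8.7
time_s: 29.25
ee_pos: [0.4605, 0.2, 0.0772]
tool_rot: [179.9, 0.6, -177.6]
ft_force: [10.2, -1.1, 14.4]
opening: 0.0413
finger_force: 11.2
ee_pos: [0.4556, 0.1991, 0.084]
tool_rot: [-180.0, -0.2, -177.6]
ft_force: [-0.6, 0.9, 0.5]
opening: 0.059
ee_pos: [0.4647, 0.2, 0.247]
tool_rot: [179.9, 0.6, -177.6]
ft_force: [0.4, 0.8, 0.7]
opening: 0.0672
781 rim x - xc -0.0088 (home -0.009)
slope 29.3 dz at xc+.02 0.0001
792 rim x - xc -0.0086 (home -0.009)
slope 28.0 dz at xc+.02 -0.0008
805 rim x - xc -0.0074 (home -0.009)
slope 28.1 dz at xc+.02 -0.0006
```

Both are home now (rim offsets −8.8 and −8.6 mm). Next is bottle C.

```bash
python3 -m handwheel '[[[1,0.025,0.025,0,0],[1,0.05,0.05,0,0],[1,0.075,0.075,0,0],[1,0.1,0.1,0,0],[1,0.125,0.125,0,0]]]' | sed -n 2p
python3 -m handwheel '[[[1,0.025,0.028,0,0],[1,0.025,0.028,0,0],[1,0.025,0.028,0,0],[1,0.025,0.028,0,0]]]' | sed -n 2p
python3 bot.py w10
```

```text
ee_pos: [0.5881, 0.3254, 0.2386]
ee_pos: [0.6119, 0.3519, 0.2386]
[0.61190894 0.35170097 0.23931262]
620 px [106.  45.] tip [0.4922 0.2002 0.1167] body fit 434 [0.4579 0.1994]
646 px [39. 47.] tip [0.4903 0.1317 0.1123] body fit 552 [0.4594 0.1283]
218 px [254. 178.] tip [0.6132 0.3521 0.129 ] body fit 837 [0.6153 0.3512]
```

```bash
python3 -m handwheel '[[[1,0.002,0,-0.03,0],[1,0.002,0,-0.06,0],[1,0.002,0,-0.1,0],[1,0.002,0,-0.135,0],[1,0.002,0,-0.162,0]]]' | sed -n 2p
python3 -m handwheel '[[[1,0,0,-0.012,0],[1,0,0,-0.019,0],[1,0,0,-0.019,0]]]' | sed -n 2,4p
python3 -m handwheel '[[[0.4,0,0,0,0],[0.4,0,0,0,0],[0.4,0,0,0,0],[0.4,0,0,0,0],[0.4,0,0,0,0]]]' 36 | tail -2
python3 -m handwheel '[[[0.4,0,0,0,0],[0.4,0,0,0,0],[0.4,0,0,0,0],[0.4,0,0,0,0],[0.4,0,0,0,0]]]' 36
python3 -m handwheel '[[[0.4,0,0,0.015,0],[0.4,0,0,0.04,0],[0.4,0,0,0.075,0],[0.4,0,0,0.11,0],[0.4,0,0,0.142,0]]]' 36
```

```text
ee_pos: [0.6133, 0.351, 0.0759]
ee_pos: [0.6145, 0.3519, 0.0589]
tool_rot: [-180.0, -0.0, -177.6]
ft_force: [-0.1, -0.4, -0.2]
opening: 0.0675
finger_force: 0.0
time_s: 32.43
ee_pos: [0.6147, 0.3523, 0.059]
tool_rot: [-180.0, -0.0, -177.6]
ft_force: [-0.3, -1.0, -0.9]
opening: 0.0419
finger_force: 32.8
time_s: 32.85
ee_pos: [0.6146, 0.3523, 0.2028]
tool_rot: [180.0, -0.0, -177.6]
ft_force: [0.3, 0.2, -1.1]
opening: 0.0419
finger_force: 32.6
```

```bash
python3 -m handwheel '[[[0.4,-0.03,-0.015,0,0],[0.4,-0.065,-0.03,0,0],[0.4,-0.1,-0.045,0,0],[0.4,-0.135,-0.06,0,0],[0.4,-0.165,-0.0725,0,0]]]' | sed -n 2p
python3 -m handwheel '[[[0.4,-0.0315,-0.01,0,0],[0.4,-0.0315,-0.01,-0.02,0],[0.4,-0.0315,-0.01,-0.045,0],[0.4,-0.0315,-0.01,-0.065,0],[0.4,-0.0315,-0.01,-0.076,0]]]' | sed -n 2,4p
python3 -m handwheel '[[[0.4,0,0,-0.002,0],[0.4,0,0,-0.004,0],[0.4,0,0,-0.004,0]]]' 20 | sed -n 2,6p
python3 -m handwheel '[[[0.4,0,0,-0.002,0],[0.4,0.001,0,-0.004,0],[0.4,0.002,0,-0.006,0],[0.4,0.003,0,-0.008,0],[0.4,0.004,0,-0.0095,0]]]' 20 | sed -n 2,5p
```

```text
ee_pos: [0.4473, 0.2788, 0.2009]
ee_pos: [0.4175, 0.2695, 0.1234]
tool_rot: [-180.0, -0.1, -177.6]
ft_force: [0.6, -1.3, -1.8]
ee_pos: [0.4185, 0.27, 0.1213]
tool_rot: [180.0, 0.0, -177.6]
ft_force: [-0.1, -0.6, -1.1]
opening: 0.0418
finger_force: 18.0
ee_pos: [0.4235, 0.2713, 0.115]
tool_rot: [179.8, 0.3, -177.6]
ft_force: [-12.8, 4.7, 58.9]
opening: 0.0421
```

```bash
python3 -m handwheel '[[[0.4,0.003,0.0005,0,0],[0.4,0.006,0.0005,-0.002,0],[0.4,0.009,0.0005,-0.005,0],[0.4,0.011,0.0005,-0.007,0],[0.4,0.013,0.0005,-0.0095,0]]]' 18 | sed -n 2,5p
python3 -m handwheel '[[[0.4,0.003,0,-0.002,0],[0.4,0.006,0,-0.004,0],[0.4,0.009,0.0005,-0.007,0],[0.4,0.012,0.0005,-0.0095,0],[0.4,0.0145,0.0005,-0.012,0]]]' 20 | sed -n 2,5p
python3 -m handwheel '[[[0.4,0.003,0,-0.004,0],[0.4,0.006,0,-0.008,0],[0.4,0.0085,0,-0.012,0],[0.4,0.0105,0.0003,-0.0145,0],[0.4,0.0105,0.0003,-0.015,0]]]' | sed -n 2,5p
python3 -m handwheel '[[[0.4,-0.001,0,0,0],[0.4,-0.002,0,-0.0005,0],[0.4,-0.003,0,-0.001,0],[0.4,-0.004,0,-0.0015,0],[0.4,-0.004,0,-0.0015,0]]]' 10 | sed -n 2,5p
python3 -m handwheel '[[[0.62,0,0,0.001,0],[0.62,0,0,0.001,0],[0.62,0,0,0.001,0],[0.62,0,0,0.001,0],[0.62,0,0,0.003,0]]]' 10 | sed -n 2,5p
python3 -m handwheel '[[[0.62,0,0,0.01,0],[0.62,0,0,0.04,0],[0.62,0,0,0.08,0],[0.62,0,0,0.12,0],[1,0,0,0.16,0]]]' | sed -n 2,5p
python3 laid.py w11 .270 .390; python3 laid2.py w11 .199 .3928;python3 laid2.py w11 .128 .3957
python3 - <<'E'
from h import *
im,d,c=shot('scene','pics/s11.png');cv2.imwrite('pics/s11c.png',cv2.resize(im[100:280,110:420,::-1],None,fx=2.5,fy=2.5))
E
```

```text
ee_pos: [0.4379, 0.2723, 0.1053]
tool_rot: [179.7, 0.5, -177.6]
ft_force: [-1.4, 4.4, 27.7]
opening: 0.0445
ee_pos: [0.4517, 0.272, 0.0917]
tool_rot: [179.8, 0.3, -177.6]
ft_force: [0.1, 4.6, 5.8]
opening: 0.044
ee_pos: [0.4605, 0.2711, 0.0746]
tool_rot: [-180.0, -0.0, -177.6]
ft_force: [0.8, 3.1, 2.2]
opening: 0.044
ee_pos: [0.4558, 0.2711, 0.0735]
tool_rot: [-180.0, -0.0, -177.6]
ft_force: [-0.7, 0.2, -0.8]
opening: 0.0447
ee_pos: [0.4561, 0.2711, 0.0764]
tool_rot: [-180.0, -0.0, -177.6]
ft_force: [-0.5, 0.0, -0.0]
opening: 0.059
ee_pos: [0.4558, 0.271, 0.2393]
tool_rot: [180.0, 0.0, -177.6]
ft_force: [1.3, 0.1, -0.4]
opening: 0.0618
812 rim x - xc -0.0063 (home -0.009)
slope 29.0 dz at xc+.02 -0.0006
825 rim x - xc -0.0095 (home -0.009)
slope 29.8 dz at xc+.02 0.0002
819 rim x - xc -0.0085 (home -0.009)
slope 28.4 dz at xc+.02 -0.0008
```

View pics/s11c.png

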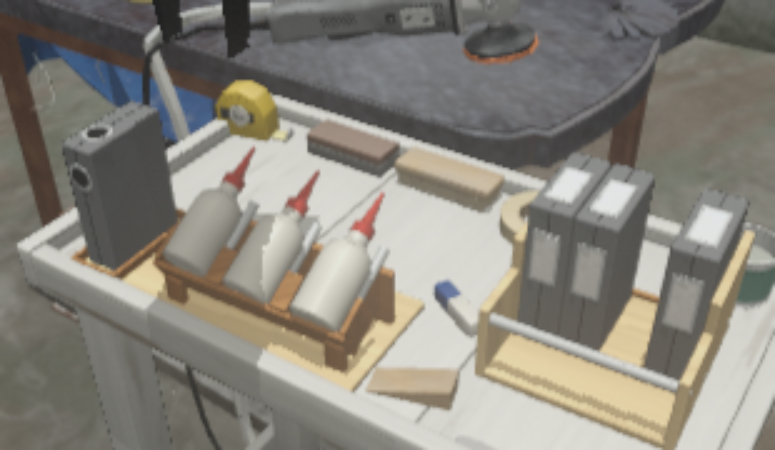

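All three bottles are laid, the case is in the bay and the rack is in order. C reads about 3 mm short of the board, so I'll draw it down as I did B.

```bash
python3 -m handwheel '[[[0.62,0.003,0,0,0],[0.62,0.003,0,-0.04,0],[0.62,0.003,0,-0.08,0],[0.62,0.003,0,-0.12,0],[0.62,0.003,0,-0.15,0]]]' 10 | sed -n 2p
python3 -m handwheel '[[[0.62,0,0,-0.011,0],[0.4,0,0,-0.011,0],[0.4,0,0,-0.011,0],[0.4,0,0,-0.011,0],[0.4,0,0,-0.011,0]]]' 10 | tail -2
python3 -m handwheel '[[[0.4,-0.0015,0,-0.0008,0],[0.4,-0.003,0,-0.0016,0],[0.4,-0.0045,0,-0.0024,0],[0.4,-0.006,0,-0.0032,0],[0.4,-0.006,0,-0.0032,0]]]' 10
python3 -m handwheel '[[[0.62,0,0,0,0],[0.62,0,0,0,0],[0.62,0,0,0,0],[0.62,0,0,0,0],[0.62,0,0,0.01,0]]]' 10 | sed -n 2,5p
python3 -m handwheel '[[[0.62,0,0,0.04,0],[0.62,0,0,0.08,0],[0.62,0,0,0.12,0],[1,0.004,0,0.155,0],[1,0.006,0,0.155,0]]]' | sed -n 2,5p
python3 -m handwheel '[[[1,0,0,0.03,0],[1,0,0,0.06,0],[1,0,0,0.06,0],[1,0,0,0.06,0],[1,0,0,0.06,0]]]' | sed -n 1,2p
python3 laid.py w12 .270 .390; python3 laid2.py w12 .199 .3928;python3 laid2.py w12 .128 .3957
```

```text
ee_pos: [0.4577, 0.2704, 0.0829]
opening: 0.0419
finger_force: 8.8
time_s: 38.2
ee_pos: [0.4563, 0.2721, 0.0741]
tool_rot: [179.9, 0.5, -177.6]
ft_force: [9.9, 0.4, 8.8]
opening: 0.042
finger_force: 11.2
ee_pos: [0.4522, 0.2707, 0.0812]
tool_rot: [-179.9, -0.2, -177.6]
ft_force: [-0.2, -0.3, -0.5]
opening: 0.0588
ee_pos: [0.4611, 0.272, 0.2446]
tool_rot: [179.8, 0.5, -177.6]
ft_force: [-0.1, 0.2, -0.6]
opening: 0.0672
time_s: 39.45
ee_pos: [0.4587, 0.271, 0.2968]
589 rim x - xc -0.0097 (home -0.009)
slope 29.4 dz at xc+.02 -0.0001
593 rim x - xc -0.0094 (home -0.009)
slope 29.6 dz at xc+.02 0.0002
598 rim x - xc -0.0083 (home -0.009)
slope 28.0 dz at xc+.02 -0.0008
```

All three are home and the robot is clear.

```bash
python3 -c "
from station import close_job
print(close_job())"
```

```text
the job is handed in; nothing more can be done
None
```

I handed the job in at about 40 s: the case with the round hole stands upright in the bay, the other three cases are still in the rack, and all three bottles lie in their cradles, feet against the low board and nozzles up the slope.

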